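# Make up the travel kit and the craft kit

### The arm

A 6-joint arm with a two-finger parallel gripper is mounted at the origin on a cart in front of the work surface, level with it; the furniture and walls round the work are solid. World frame = base frame: x ahead of the robot, y to its left, z up, the work surface at z = 0. Lengths are in m, angles in degrees, forces in N, time in s.
With the tool pointing down it reaches from about 0.4 to 0.825 m from the base axis. Payload 7 kg.
Tool frame: the origin (TCP) lies midway between the tips of the shut fingers; the grasp point (between the pads) lies 19 mm behind it; z points along the fingers, y is the line along which they close (so a half turn about z gives the same grasp; the last joint's range is limited). The gripper opens to 88 mm and grips with 3 to 60 N. Pads are 19 mm wide; open, the fingers measure 130 mm over their backs; the gripper's body (78 mm by 193 mm) begins 47 mm behind the grasp point.
Start: joints at [80.678, 20.546, 0.682, 0, -70.136, -16.507], TCP at [0.294, 0.608, 0.227] pointing down, gripper open.
Joint ranges: [-176.03, 176.03], [-82.01, 121.73], [-58.28, 71.71], [-173.87, 95.51], [-174.79, -0.11], [-173.66, 173.66]. Speed limits (degrees/s): [136.94, 136.94, 172.46, 180, 180, 180].

### API

Orientations are given as [roll, pitch, yaw] about the fixed x, y, z axes, in that order (R = Rz(yaw) Ry(pitch) Rx(roll)).
In Python, from plant import r gives the robot as it stands.
- The arm moves only by the tool carry_out, never from a script. Its argument "deltas" is a list of rows, each a list of 3 entries, a list of its own where there are three numbers: the opening, from 0 (shut) to 1 (fully open), then the shift along the tool's x, y, z in mm, then the turn, a rotation vector about the tool's x, y, z in rad. In form: [[gripper, [tx, ty, tz], [rx, ry, rz]], ...]. A call has 1 to 12 rows; each row is the pose to reach, as a shift and turn from the pose commanded when the call began, along the tool's axes at that moment; what a row does not reach only later rows make up. A row lasts 1/10 s, in which the tool goes at most 50 mm and 8.59 degrees, less where a joint would pass 70% of its speed; a pose out of reach is approached as far as the arm can. A call with a gripper value outside its range is refused whole. The fingers move at their own pace and stop on an object; "squeeze" is the grip in N (left out, the last holds). Time passes only in rows, so rows that repeat a pose let the fingers close. It gives the time, the measured TCP pose, the force, the opening and the grip force at its end, in the units of the state.
- r.get_state(): the state, without advancing time (a new reading comes with each control period).
- r.capture(name): name is "scene" or "top"; returns (picture, depth): 384x512x3 uint8, red, green, blue; 384x512 float32, m along the optical axis (not along the pixel's ray), 0 where there is no reading.
- r.get_calibration(name): a dict with "fov_y" (degrees; the focal length in pixels is half the picture's height over the tangent of half this angle, whatever the lens; pixels are square), "cx", "cy" (the principal point, pixels), "view" (4x4, takes a point from world to camera coordinates). Camera axes: x right, y down, z forward; pixel columns grow to the right and rows downward; lengths in m; the calibration is good to about 2 mm. A picture is of the moment at which its call begins. get_calibration takes no time and is no camera call.
- r.close_job(): hands the job in; it is judged then, once.
The state is a dict: "time_s": time; "joints": joint angles; "qd": joint speeds; "joint_torque": joint torques, N m; "tcp_pos": TCP position; "eef_rot": TCP orientation; "contact_force": force on the tool from outside, world axes, zero at the start; "moment": the same for the moment, N m; "gripper_width": finger opening in m; "gripper_force": force on a finger pad.
Only numpy, scipy, OpenCV 4.12 (cv2) and the standard library are available. Lean on these libraries where they do the work, as an engineer would, in place of code of your own. Each camera call takes 0.05 s, during which the arm holds its last target. There are 200 camera calls.

### The job

Make up the travel kit in the orange tray: the yellow note pad flat on the square cork place, the memory stick lying on the middle of the pad, and the white charger on the narrow cork place. Make up the craft kit in the blue tray: the teal tape roll flat on the square cork place and the black binder clip upright on the narrow one. Set everything centred and in line with its place (charger and clip lengthwise on theirs), and leave the green pad, pink tape and sharpener where they are.

Things in the scene. Friction and masses are not known exactly. Their poses are not given: they have to be found in the camera images.
- orange_tray: Orange kit tray, fixed flat, 96 x 170 mm (x, y), yaw within 0.3 rad; the trays may swap places. Two cork places, tops 8 mm above the desk: square, 66 x 66 mm, centred at local (0, +40) mm; narrow, 44 mm (x) by 66 mm (y), at local (0, -40) mm. Round them the floor is 6 mm, the edge lip 8 mm high. Origin: centre, at desk level; z up.
- blue_tray: Blue kit tray, fixed flat, 96 x 170 mm (x, y), yaw within 0.3 rad; the trays may swap places. Two cork places, tops 8 mm above the desk: square, 66 x 66 mm, centred at local (0, +40) mm; narrow, 44 mm (x) by 66 mm (y), at local (0, -40) mm. Round them the floor is 6 mm, the edge lip 8 mm high. Origin: centre, at desk level; z up.
- yellow_pad: Pad of yellow notes, stiff block 50 x 50 mm (x, y), 10 mm thick. Loose; starts flat on the desk among the stock. Origin: centre of the underside, z up.
- memory_stick: Dark blue memory stick, 54 mm long (local x), 17 mm wide (y), 8 mm thick; rigid. Loose; starts flat on the desk among the stock. Origin: centre of the underside, z up.
- charger: White charger plug, 32 mm high, 28 mm wide (y), 45 mm long (x). The block spans x = -22 to +6 mm (its middle, to grip, at x = -8 mm); thin prongs reach on to +22 mm. Loose; starts on the desk among the stock, prongs level. Origin: underside, middle of the overall length; z up.
- teal_tape: Roll of teal (blue-green) paper tape lying flat: ring of 50 mm outer diameter, 15 mm high, with an open middle. Loose; starts flat on the desk among the stock. Origin: centre of the underside, z up.
- binder_clip: Black binder clip standing on its broad spine, wire handles up: 32 mm long (local x, flat ends: grip it there), 23 mm wide (y) at the foot, narrowing upward; the solid part is 19 mm high, the handles reach 38 mm. Loose; starts on the desk among the stock. Origin: centre of the underside, z up.
- green_pad: Pad of green notes, 50 x 50 x 10 mm. Spare stock, not part of either kit. Loose; starts flat on the desk among the stock. Origin: centre of the underside, z up.
- pink_tape: Roll of pink paper tape, 50 mm diameter, 15 mm high. Spare stock, not part of either kit. Loose; starts flat on the desk among the stock. Origin: centre of the underside, z up.
- sharpener: Grey metal pencil sharpener, 26 x 15 x 13 mm. Spare stock, not part of either kit. Loose; starts flat on the desk among the stock. Origin: centre of the underside, z up.
Mind the look-alikes: they are no part of the job. Several things look just like the charger: the one meant starts farthest from the robot's base.

How it is judged:
By the outcome, as a careful person would: the job done as asked, in the order asked, and still so for the second after the job is handed in, with the robot touching nothing.
It also fails if it takes over 144 s, if anything falls off the work surface, if the arm or the gripper's body presses on something with over 40 N, if the wrist force passes 120 N, or if a joint passes its speed limit or range.

## Working session

There is one attempt and no reset: what is moved stays moved. The work goes in short steps, Python scripts to look and compute and a tool call to move; the robot and the scene stay as the last step left them, time stands still between calls to the robot, and variables do not carry over. Pictures are saved under pics/ and viewed, at most 14 in all, crops included, and the job is handed in when it is done.

Besides the shell and the picture viewer there is one more tool, called in YAML: its name, and indented under it one key for each argument. carry_out: Moves the arm, as the interface text tells. Its arguments: {"type":"object","properties":{"deltas":{"type":"array"},"squeeze":{"type":"number"}},"required":["deltas"]}

```bash
ls; mkdir -p pics
cat > h.py <<'E'
import numpy as np, cv2
from plant import r
def cal(n):
    c=r.get_calibration(n); f=192/np.tan(np.radians(c["fov_y"]/2)); return f,c["cx"],c["cy"],np.array(c["view"])
def cap(n,save=None):
    p,d=r.capture(n); 
    if save: cv2.imwrite("pics/"+save,p[...,::-1])
    return p,d
def ray(n,u,v,z):
    f,cx,cy,V=cal(n); R=V[:3,:3]; o=-R.T@V[:3,3]
    d=R.T@np.array([(u-cx)/f,(v-cy)/f,1]); return o+d*(z-o[2])/d[2]
def pts(n,d):
    f,cx,cy,V=cal(n); v,u=np.mgrid[:384,:512]
    c=np.stack([(u-cx)/f*d,(v-cy)/f*d,d],-1); return (c-V[:3,3])@V[:3,:3]
def proj(n,p):
    f,cx,cy,V=cal(n); q=V[:3,:3]@np.array(p)+V[:3,3]; return q[0]/q[2]*f+cx,q[1]/q[2]*f+cy
E
python3 - <<'E'
from h import *
for n in("scene","top"):
    p,d=cap(n,n+"0.png"); print(n,r.get_calibration(n)); np.savez("/tmp/%s0"%n,p=p,d=d)
    P=pts(n,d); print(d.min(),d.max(),[np.round(P[v,u],3).tolist() for v,u in((100,250),(200,250),(300,250))])
s=r.get_state(); print(s)
E
```

```text
pics
scene {'fov_y': 56.19141963698665, 'cx': 251.71949880956825, 'cy': 194.10326294321115, 'view': array([[-0.66540943, -0.74638469,  0.01183981,  0.29398481],
       [-0.53435711,  0.46518974, -0.70573436,  0.31066121],
       [ 0.52124156, -0.47592898, -0.70837761,  0.65726074],
       [ 0.        ,  0.        ,  0.        ,  1.        ]])}
0.0 3.1214683 [[0.888, -0.39, -0.004], [0.508, -0.053, -0.001], [0.584, -0.128, -0.729]]
top {'fov_y': 50.67532282160221, 'cx': 257.7535149801628, 'cy': 192.8105579808012, 'view': array([[-0.01045295, -0.99990626, -0.00884384, -0.03259119],
       [-0.99281467,  0.01143235, -0.1191148 ,  0.47783918],
       [ 0.11920474,  0.0075352 , -0.9928411 ,  1.11716653],
       [ 0.        ,  0.        ,  0.        ,  1.        ]])}
0.0 1.9044938 [[0.669, -0.024, 0.252], [0.46, -0.015, 0.005], [0.113, 0.001, -0.463]]
{'time_s': 0.1, 'joints': array([ 8.06784012e+01,  2.05873787e+01,  6.38873050e-01, -1.80620734e-02,
       -7.01364172e+01, -1.65068411e+01]), 'qd': array([-0.05584384, -0.02733306,  0.05806907,  0.14353507, -0.02702963,
       -0.01691793]), 'joint_torque': array([-1.98305199e-03, -5.84161627e+01,  2.93750256e+01,  7.01553494e+00,
        1.01956030e-02, -4.92726917e-05]), 'tcp_pos': array([0.29391396, 0.60715749, 0.22571368]), 'eef_rot': array([ 1.79913752e+02, -7.85076860e-03, -2.58345838e+01]), 'contact_force': array([-0.53298867,  0.71236117, -0.84376805]), 'moment': array([0.0618937 , 0.07468831, 0.04857497]), 'gripper_force': 0.0, 'gripper_width': 0.08718787958811129}
```

View pics/scene0.png

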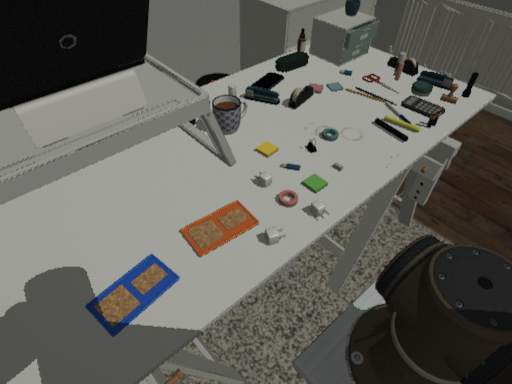

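View pics/top0.png

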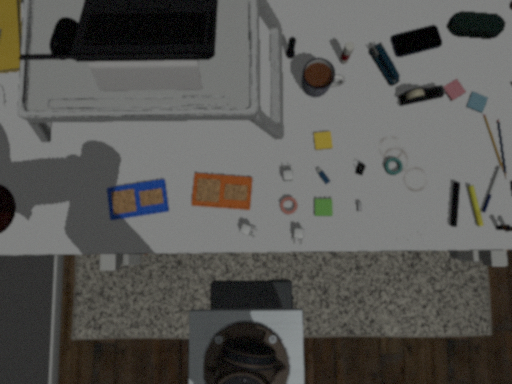

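The scene view shows the orange tray at (220,227) and the blue one at (133,293). It also shows the yellow pad (267,148), memory stick (290,166), binder clip (311,147), teal tape (330,133), green pad (315,183), pink tape (288,198) and sharpener (338,166).

Look-alikes, by top pixel:
- **Charger:** (287,172), (247,229) or (297,235). The one at (287,172) is farthest from the base, which is at about (245,350), so I choose it.
- **Yellow pad:** (322,140), against green (322,206), with the pink and blue pads far right.
- **Teal tape:** (392,165), against pink (288,204) and the plain rings at (388,145) and (415,180).
- **Stick:** (322,175), against the stapler and other dark items.
- **Clip:** (360,168), against the sharpener at (359,205).

I'll check these in a close crop.

Run:
```python
from h import *
out=[]
for n,(u0,v0,w,hh) in(("top",(260,115,160,105)),("scene",(240,115,130,85))):
    fr=[];ds=[]
    for i in range(8):
        p,d=cap(n); fr.append(p.astype(np.float32)); ds.append(d)
    p=np.mean(fr,0); d=np.median(ds,0); np.savez("/tmp/%s1"%n,p=p,d=d)
    c=p[v0:v0+hh,u0:u0+w].clip(0,255).astype(np.uint8)
    k=300/hh; c=cv2.resize(c,(int(w*k),300),interpolation=cv2.INTER_CUBIC)
    c=np.clip(c.astype(float)*(1.3),0,255).astype(np.uint8)
    out.append(np.pad(c,((0,0),(0,480-c.shape[1]),(0,0))))
    P=pts(n,d); print(n,np.std([x[175,340] for x in ds]),[ (v,u,np.round(P[v,u],4).tolist()) for v,u in(((140,322),(206,322),(191,330),(190,240),(198,125)) if n=="top" else ((148,267),(183,315),(160,330),(220,235)))])
cv2.imwrite("pics/crop1.png",np.vstack(out)[...,::-1])
```

```text
top 0.0019843634 [(140, 322, [0.6329, -0.2267, 0.008]), (206, 322, [0.4398, -0.2211, 0.0081]), (191, 330, [0.484, -0.2471, -0.0025]), (190, 240, [0.4887, 0.0134, 0.0073]), (198, 125, [0.4691, 0.3444, 0.0091])]
scene 0.0014025616 [(148, 267, [0.6308, -0.2304, 0.0086]), (183, 315, [0.4316, -0.222, 0.01]), (160, 330, [0.4748, -0.3407, -0.0005]), (220, 235, [0.4746, 0.0261, 0.0076])]
```

View pics/crop1.png

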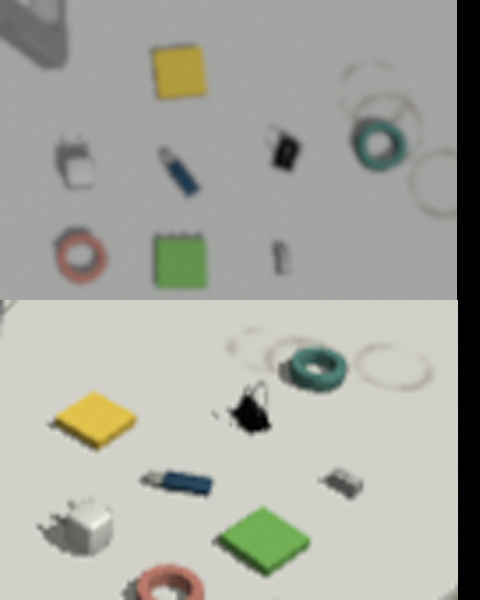

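The crop confirms the choices. The yellow pad is at top (322,140), the charger at (286,173) with its prongs toward +x, the stick at (322,175), the clip at (360,168) and the teal ring at (392,165). The brown rings are flat stains. Next I measure.

```bash
cat >> h.py <<'E'
K=4
HUE={"yellow":((20,110,60),(32,255,255)),"teal":((80,80,20),(96,255,255)),"stick":((98,90,20),(125,255,255)),
 "orange":((3,160,60),(14,255,255)),"blue":((108,150,25),(130,255,255)),"black":((0,0,0),(180,255,45)),"green":((45,80,40),(75,255,255)),"pink":((0,60,60),(8,255,255))}
def rays(n,uv,z): return np.array([ray(n,u,v,z)[:2] for u,v in uv])
def contour(n,p,name,c,w=28):
    u0,v0=max(int(c[0])-w,0),max(int(c[1])-w,0)
    a=p[v0:v0+2*w,u0:u0+2*w].clip(0,255).astype(np.float32)
    a=cv2.resize(a,None,fx=K,fy=K,interpolation=cv2.INTER_CUBIC).clip(0,255).astype(np.uint8)
    m=cv2.inRange(cv2.cvtColor(a,cv2.COLOR_RGB2HSV),*HUE[name])
    cs=cv2.findContours(m,cv2.RETR_EXTERNAL,cv2.CHAIN_APPROX_NONE)[0]
    q=max(cs,key=cv2.contourArea)[:,0].astype(float)
    return (q+.5)/K-.5+[u0,v0]
def meas(n,p,name,c,z,w=28,hull=False):
    q=rays(n,contour(n,p,name,c,w),z).astype(np.float32)*1000
    if hull: q=cv2.convexHull(q)[:,0]
    M=cv2.moments(q.reshape(-1,1,2)); R=cv2.minAreaRect(q)
    return np.array([M["m10"]/M["m00"],M["m01"]/M["m00"]]),R,q
def tri(a,b):
    A=[];B=[]
    for n,(u,v) in(("top",a),("scene",b)):
        p0,p1=ray(n,u,v,0),ray(n,u,v,.1); d=(p1-p0)/np.linalg.norm(p1-p0); S=np.eye(3)-np.outer(d,d); A.append(S);B.append(S@p0)
    return np.linalg.solve(sum(A),sum(B))*1000
def cen(n,p,name,c,w=28):
    q=contour(n,p,name,c,w).astype(np.float32); M=cv2.moments(q.reshape(-1,1,2)); return M["m10"]/M["m00"],M["m01"]/M["m00"]
E
cat > m.py <<'E'
from h import *
I={n:np.load("/tmp/%s1.npz"%n) for n in("top","scene")}
ob=[("yellow",(322,140),(267,148),.005,20),("green",(322,206),(315,183),.005,20),("pink",(288,204),(288,198),.0075,20),("teal",(392,165),(330,133),.0075,20),("stick",(322,175),(290,166),.004,16),("black",(360,168),(311,147),.0095,14),("orange",(222,191),(220,227),.004,45),("blue",(138,198),(133,293),.004,50)]
for nm,ct,cs,z,w in ob:
    print(nm)
    for n,c in(("top",ct),("scene",cs)):
        m,R,_=meas(n,I[n]["p"],nm,c,z,w,True); print("  ",n,m.round(1),"rect",np.round(R[0],1),np.round(R[1],1),round(R[2],1))
    print("  tri",tri(cen("top",I["top"]["p"],nm,ct,w),cen("scene",I["scene"]["p"],nm,cs,w)).round(1))
# charger by depth
for n in I:
    P=pts(n,I[n]["d"])*1000; print("cam",n,(-cal(n)[3][:3,:3].T@cal(n)[3][:3,3]).round(3))
    s=(abs(P[...,0]-550)<60)&(abs(P[...,1]+125)<45)
    q=P[s]; print(n,"z pct",np.percentile(q[:,2],[5,50,90,95,99]).round(1))
    q=q[q[:,2]>20].astype(np.float32); R=cv2.minAreaRect(q[:,:2].copy()); print(len(q),q.mean(0).round(1),np.round(R[0],1),np.round(R[1],1),R[2])
E
python3 m.py
```

```text
yellow
   top [ 633.9 -228.5] rect [ 634.1 -228.4] [49.9 48.9] 5.0
   scene [ 632.7 -231.3] rect [ 632.5 -231.4] [57.  57.8] 4.5
  tri [ 632.5 -229.2    5.9]
green
   top [ 438.2 -223.8] rect [ 438.3 -223.8] [48.6 47.5] 89.4
   scene [ 436.2 -226.7] rect [ 436.2 -226.6] [54.4 57.5] 0.3
  tri [ 436.6 -224.6    5.7]
pink
   top [ 444.3 -124.4] rect [ 444.2 -124.3] [47.5 46.9] 44.1
   scene [ 442.8 -127.3] rect [ 442.3 -127.4] [49.9 61.8] 45.3
  tri [ 443.  -125.3    8.4]
teal
   top [ 554.4 -429. ] rect [ 554.8 -428.8] [41.9 44.6] 25.8
   scene [ 552.9 -432.5] rect [ 552.4 -432.2] [45.2 60.6] 37.4
  tri [ 552.8 -429.8    8.8]
stick
   top [ 524.6 -229. ] rect [ 524.9 -228.8] [32.9 10.4] 34.6
   scene [ 523.8 -231.3] rect [ 523.8 -231.4] [37.6 18.6] 34.9
  tri [ 523.5 -229.4    5.6]
black
   top [ 547.9 -332.8] rect [ 548.  -332.8] [18.3 29.6] 66.4
   scene [ 545.8 -332.8] rect [ 548.5 -333.3] [26.  46.6] 65.3
  tri [ 547.4 -333.7    7.6]
orange
   top [488.  67.] rect [488.1  67.1] [163.1  90.1] 85.0Traceback (most recent call last):
  File "m.py", line 7, in <module>
    m,R,_=meas(n,I[n]["p"],nm,c,z,w,True); print("  ",n,m.round(1),"rect",np.round(R[0],1),np.round(R[1],1),round(R[2],1))
          ~~~~^^^^^^^^^^^^^^^^^^^^^^^^^^^
  File "h.py", line 30, in meas
    q=rays(n,contour(n,p,name,c,w),z).astype(np.float32)*1000
      ~~~~^^^^^^^^^^^^^^^^^^^^^^^^^^^
  File "h.py", line 20, in rays
    def rays(n,uv,z): return np.array([ray(n,u,v,z)[:2] for u,v in uv])
                                       ~~~^^^^^^^^^
  File "h.py", line 10, in ray
    f,cx,cy,V=cal(n); R=V[:3,:3]; o=-R.T@V[:3,3]
              ~~~^^^
  File "h.py", line 4, in cal
    c=r.get_calibration(n); f=192/np.tan(np.radians(c["fov_y"]/2)); return f,c["cx"],c["cy"],np.array(c["view"])
ValueError: time passes only in moves, steps and waits
```

```bash
python3 - <<'E'
s=open('h.py').read()
s=s.replace('''def cal(n):
    c=r''','''import functools
@functools.cache
def cal(n):
    c=r''')
open('h.py','w').write(s)
s=open('m.py').read()
s+='''
# stick by difference from the desk
for n,c in(("top",(322,175)),("scene",(290,166))):
    p=I[n]["p"]; w=16; a=p[c[1]-w:c[1]+w,c[0]-w:c[0]+w]; a=cv2.resize(a,None,fx=4,fy=4,interpolation=cv2.INTER_CUBIC)
    bg=np.median(a.reshape(-1,3),0); m=(abs(a-bg).max(-1)>22).astype(np.uint8)
    q=max(cv2.findContours(m,0,1)[0],key=cv2.contourArea)[:,0]; q=rays(n,(q+.5)/4-.5+[c[0]-w,c[1]-w],.004).astype(np.float32)*1000
    R=cv2.minAreaRect(q); print("stick",n,np.round(R[0],1),np.round(R[1],1),R[2], q.min(0),q.max(0))
'''
open('m.py','w').write(s)
E
python3 m.py | sed -n '/orange/,$p'
```

```text
orange
   top [488.  67.] rect [488.1  67.1] [163.1  90.1] 85.0
   scene [486.5  64.9] rect [486.4  64.8] [169.7  97.1] 85.0
  tri [488.2  67.4  -0.7]
blue
   top [466.6 310.7] rect [466.5 310.8] [ 91.9 164.9] 8.5
   scene [465.9 308.9] rect [465.9 308.8] [ 97.3 169.1] 8.2
  tri [467.9 314.   -4.4]
cam top [ 0.341 -0.046  1.166]
top z pct [-2.8 -1.2  1.4 30.4 31.7]
98 [ 528.6 -122.4   30.2] [ 530.6 -122.9] [29.1 26.1] 0.5285419821739197
cam scene [0.019 0.388 0.681]
scene z pct [-729.6   -1.    10.4   27.5   31.9]
103 [ 523.9 -120.    29. ] [ 526.1 -122.3] [26.3 26.1] 2.581665277481079
stick top [ 531.3 -224.1] [59.  20.9] 35.20866394042969 [ 504.1092  -246.66174] [ 556.49713 -204.89278]
stick scene [ 530.7 -225.9] [60.9 30.8] 34.34390640258789 [ 500.15872 -252.32422] [ 555.31464 -201.86685]
```

```bash
cat > go.py <<'E'
import sys; from plant import r; import numpy as np
s=r.get_state(); p=np.array(s["tcp_pos"])*1000; rr=s["eef_rot"]; a=np.radians(rr[2])
print("t",round(float(s["time_s"]),2),"tcp",p.round(1),"rot",np.round(rr,2),"w",round(float(s["gripper_width"])*1000,1),"f",round(float(s["gripper_force"]),1),"F",np.round(s["contact_force"],1),"j6",round(float(s["joints"][5])))
A=list(map(float,sys.argv[1:]))
for i in range(0,len(A),4):
    x,y,z,psi=A[i:i+4]; d=np.array([x,y,z])-p
    t=[d[0]*np.cos(a)+d[1]*np.sin(a),d[0]*np.sin(a)-d[1]*np.cos(a),-d[2]]
    print(A[i:i+4],"-> shift",np.round(t,1),"rz",round(float(np.radians(rr[2]-psi)),3))
E
python3 - <<'E'
from h import *
for n in("top","scene"):
    P=pts(n,np.load("/tmp/%s1.npz"%n)["d"])*1000
    for nm,b in(("mug/right",(660,900,-330,-120)),("stand",(550,900,-120,0)),("stand2",(500,900,0,300))):
        m=(P[...,0]>b[0])&(P[...,0]<b[1])&(P[...,1]>b[2])&(P[...,1]<b[3])&(P[...,2]>45); q=P[m]
        print(n,nm,len(q),np.percentile(q,[1,50,99],axis=0).round(0).tolist() if len(q) else 0)
E
python3 go.py 500 -150 200 5  633 -230 60 5
```

```text
top mug/right 1237 [[757.0, -306.0, 47.0], [806.0, -213.0, 76.0], [898.0, -131.0, 98.0]]
top stand 2620 [[634.0, -98.0, 45.0], [735.0, -27.0, 248.0], [896.0, -0.0, 260.0]]
top stand2 15875 [[634.0, 4.0, 227.0], [733.0, 150.0, 286.0], [896.0, 297.0, 519.0]]
scene mug/right 873 [[754.0, -304.0, 46.0], [792.0, -213.0, 77.0], [884.0, -166.0, 99.0]]
scene stand 1869 [[631.0, -96.0, 46.0], [662.0, -27.0, 248.0], [889.0, -1.0, 260.0]]
scene stand2 21819 [[631.0, 8.0, 220.0], [697.0, 194.0, 337.0], [805.0, 298.0, 503.0]]
t 0.9 tcp [294.1 607.5 226.6] rot [-180.      0.    -25.83] w 87.8 f 0.0 F [ 0.3 -0.1  0.4] j6 -17
[500.0, -150.0, 200.0, 5.0] -> shift [515.4 592.2  26.6] rz -0.538
[633.0, -230.0, 60.0, 5.0] -> shift [670.  606.2 166.6] rz -0.538
```

carry_out:
  deltas:
    - [1,[515,592,27],[0,0,1.033]]
    - [1,[515,592,27],[0,0,1.033]]
    - [1,[515,592,27],[0,0,1.033]]
    - [1,[515,592,27],[0,0,1.033]]
    - [1,[515,592,27],[0,0,1.033]]
    - [1,[515,592,27],[0,0,1.033]]
    - [1,[515,592,27],[0,0,1.033]]
    - [1,[515,592,27],[0,0,1.033]]
    - [1,[515,592,27],[0,0,1.033]]
    - [1,[515,592,27],[0,0,1.033]]
    - [1,[515,592,27],[0,0,1.033]]
    - [1,[515,592,27],[0,0,1.033]]
  squeeze: 15

```text
time_s: 2.1
tcp_pos: [0.4515, 0.027, 0.2065]
eef_rot: [-179.9, 0.0, -85.0]
contact_force: [0.9, 1.2, 0.2]
gripper_width: 0.0881
gripper_force: 0.0
```

```bash
python3 go.py 500 -150 200 -85  633 -230 60 -85
```

```text
t 2.1 tcp [451.5  27.  206.5] rot [-1.7991e+02  3.0000e-02 -8.4980e+01] w 88.1 f 0.0 F [0.9 1.2 0.2] j6 -24
[500.0, -150.0, 200.0, -85.0] -> shift [180.6 -32.8   6.5] rz 0.0
[633.0, -230.0, 60.0, -85.0] -> shift [ 271.9 -158.3  146.5] rz 0.0
```

carry_out:
  deltas:
    - [1,[180,-33,6],[0,0,0]]
    - [1,[180,-33,6],[0,0,0]]
    - [1,[180,-33,6],[0,0,0]]
    - [1,[180,-33,6],[0,0,0]]
    - [1,[265,-158,146],[0,0,0]]
    - [1,[265,-158,146],[0,0,0]]
    - [1,[265,-158,146],[0,0,0]]
    - [1,[265,-158,146],[0,0,0]]
    - [1,[265,-158,146],[0,0,0]]
    - [1,[265,-158,146],[0,0,0]]
    - [1,[265,-158,146],[0,0,0]]

```text
time_s: 3.2
tcp_pos: [0.6317, -0.2213, 0.061]
eef_rot: [-179.9, -0.0, -85.0]
contact_force: [-0.9, -0.3, 0.4]
gripper_width: 0.0877
gripper_force: 0.0
```

```bash
python3 go.py 633.3 -229.9 2.5 -85
```

```text
t 3.2 tcp [ 631.7 -221.3   61. ] rot [-1.7995e+02 -2.0000e-02 -8.5000e+01] w 87.7 f 0.0 F [-0.9 -0.3  0.4] j6 8
[633.3, -229.9, 2.5, -85.0] -> shift [ 8.7 -0.9 58.5] rz -0.0
```

carry_out:
  deltas:
    - [1,[9,-1,40],[0,0,0]]
    - [1,[9,-1,58],[0,0,0]]
    - [1,[9,-1,58],[0,0,0]]
    - [0.3,[9,-1,58],[0,0,0]]
    - [0.3,[9,-1,58],[0,0,0]]
    - [0.3,[9,-1,58],[0,0,0]]
    - [0.3,[9,-1,58],[0,0,0]]
    - [0.3,[9,-1,58],[0,0,0]]
    - [0.3,[9,-1,58],[0,0,0]]

```text
time_s: 4.1
tcp_pos: [0.6335, -0.2303, 0.0023]
eef_rot: [-180.0, -0.0, -85.0]
contact_force: [-1.1, 0.3, 2.8]
gripper_width: 0.0498
gripper_force: 15.0
```

```bash
python3 go.py 550 -190 90 -90 490.8 105.8 60 -95
```

```text
t 4.1 tcp [ 633.5 -230.3    2.3] rot [-179.99   -0.    -85.01] w 49.8 f 15.0 F [-1.1  0.3  2.8] j6 8
[550.0, -190.0, 90.0, -90.0] -> shift [-47.4  79.7 -87.7] rz 0.087
[490.8, 105.8, 60.0, -95.0] -> shift [-347.2  113.   -57.7] rz 0.174
```

carry_out:
  deltas:
    - [0.3,[0,0,-50],[0,0,0]]
    - [0.3,[-47,80,-88],[0,0,0.087]]
    - [0.3,[-47,80,-88],[0,0,0.087]]
    - [0.3,[-347,113,-58],[0,0,0.174]]
    - [0.3,[-347,113,-58],[0,0,0.174]]
    - [0.3,[-347,113,-58],[0,0,0.174]]
    - [0.3,[-347,113,-58],[0,0,0.174]]
    - [0.3,[-347,113,-58],[0,0,0.174]]
    - [0.3,[-347,113,-58],[0,0,0.174]]
    - [0.3,[-347,113,-58],[0,0,0.174]]
    - [0.3,[-347,113,-58],[0,0,0.174]]
    - [0.3,[-347,113,-58],[0,0,0.174]]

```text
time_s: 5.3
tcp_pos: [0.4906, 0.1051, 0.0599]
eef_rot: [180.0, -0.0, -95.0]
contact_force: [-0.1, -0.7, -0.2]
gripper_width: 0.0496
gripper_force: 15.0
```

```bash
cat > look.py <<'E'
import sys; from h import *
# usage: avg frames, report given objects: name ut vt us vs z w
def avg(k=6,tag=None):
    I={}
    for n in("top","scene"):
        L=[cap(n) for _ in range(k)]; I[n]=(np.mean([a.astype(np.float32) for a,_ in L],0),np.median([b for _,b in L],0))
        if tag: np.savez("/tmp/%s_%s"%(n,tag),p=I[n][0],d=I[n][1])
    return I
def rep(I,nm,P,z,w,hull=True):
    for n in("top","scene"):
        try:
            m,R,_=meas(n,I[n][0],nm,proj(n,np.array(P)/1000),z,w,hull); print(nm,n,m.round(1),"rect",np.round(R[0],1),np.round(R[1],1),round(R[2],1))
        except Exception as e: print(nm,n,"none")
E
python3 go.py 490.8 105.8 12 -95
python3 - <<'E'
from look import *
I=avg(2,"held")
v=[int(x) for x in proj("scene",(.49,.106,.06))]; print(v)
c=[I["scene"][0][v[1]-60:v[1]+40,v[0]-60:v[0]+60]]
v=[int(x) for x in proj("top",(.49,.106,.06))]; c.append(I["top"][0][v[1]-50:v[1]+50,v[0]-60:v[0]+60])
cv2.imwrite("pics/held1.png",cv2.resize(np.hstack(c).clip(0,255).astype(np.uint8),None,fx=3.3,fy=3.3)[...,::-1])
E
```

```text
t 5.3 tcp [490.6 105.1  59.9] rot [ 1.7998e+02 -2.0000e-02 -9.4980e+01] w 49.6 f 15.0 F [-0.1 -0.7 -0.2] j6 -40
[490.8, 105.8, 12.0, -95.0] -> shift [-0.7 -0.1 47.9] rz 0.0
[203, 218]
```

View pics/held1.png

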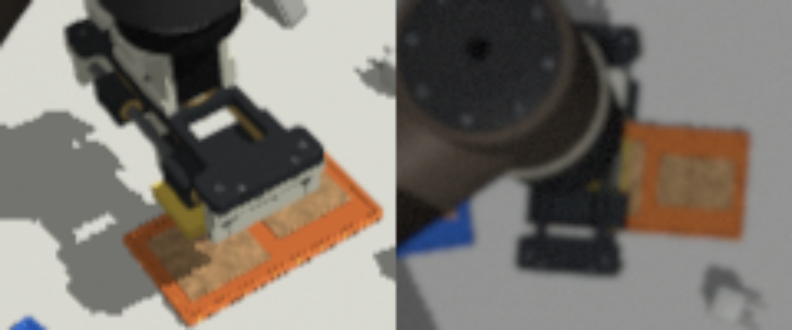

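The picture shows the pad held between the fingers, above the square cork at scene (203,218). I'll lower it and release.

carry_out:
  deltas:
    - [0.3,[-0.7,0,35],[0,0,0]]
    - [0.3,[-0.7,0,46],[0,0,0]]
    - [0.3,[-0.7,0,49],[0,0,0]]
    - [0.3,[-0.7,0,49],[0,0,0]]
    - [0.7,[-0.7,0,49],[0,0,0]]
    - [0.7,[-0.7,0,49],[0,0,0]]
    - [0.7,[-0.7,0,49],[0,0,0]]
    - [0.7,[-0.7,0,0],[0,0,0]]
    - [0.7,[-0.7,0,-40],[0,0,0]]
    - [0.7,[250,-20,-40],[0,0,0]]
    - [0.7,[250,-20,-40],[0,0,0]]
    - [0.7,[250,-20,-40],[0,0,0]]

```text
time_s: 6.7
tcp_pos: [0.4898, -0.0447, 0.1009]
eef_rot: [-179.9, 0.0, -94.9]
contact_force: [1.6, -0.0, 0.4]
gripper_width: 0.0617
gripper_force: 0.0
```

```bash
python3 go.py 532 -223.5 60 -145
```

```text
t 6.7 tcp [489.8 -44.7 100.9] rot [-1.799e+02  4.000e-02 -9.487e+01] w 61.7 f 0.0 F [ 1.6 -0.   0.4] j6 -23
[532.0, -223.5, 60.0, -145.0] -> shift [174.5 -57.3  40.9] rz 0.875
```

carry_out:
  deltas:
    - [0.5,[174,-57,20],[0,0,0.875]]
    - [0.5,[174,-57,20],[0,0,0.875]]
    - [0.5,[174,-57,20],[0,0,0.875]]
    - [0.5,[174,-57,20],[0,0,0.875]]
    - [0.5,[174,-57,41],[0,0,0.875]]
    - [0.5,[174,-57,41],[0,0,0.875]]
    - [0.5,[174,-57,41],[0,0,0.875]]
    - [0.5,[174,-57,41],[0,0,0.875]]

```text
time_s: 7.5
tcp_pos: [0.5316, -0.222, 0.0593]
eef_rot: [-180.0, 0.0, -144.9]
contact_force: [0.7, 0.3, 0.1]
gripper_width: 0.0437
gripper_force: 0.0
```

```bash
python3 - <<'E'
from look import *
I=avg(6,"a")
rep(I,"yellow",(491,106,13),.013,20); rep(I,"orange",(487,66,4),.004,45)
# cork rectangles: corners of cork by hue inside tray
for n in I:
    p=I[n][0]; v0=proj(n,(.487,.066,.008)); w=45; u0,w0=int(v0[0])-w,int(v0[1])-w
    a=cv2.resize(p[w0:w0+2*w,u0:u0+2*w],None,fx=4,fy=4,interpolation=cv2.INTER_CUBIC).clip(0,255).astype(np.uint8)
    h=cv2.cvtColor(a,cv2.COLOR_RGB2HSV); m=cv2.inRange(h,(8,60,40),(19,185,255))
    m=cv2.morphologyEx(m,cv2.MORPH_OPEN,np.ones((5,5)))
    m=cv2.morphologyEx(m,cv2.MORPH_CLOSE,np.ones((9,9)))
    for c in sorted(cv2.findContours(m,0,1)[0],key=cv2.contourArea)[-2:]:
        q=rays(n,(c[:,0]+.5)/4-.5+[u0,w0],.008).astype(np.float32)*1000; R=cv2.minAreaRect(q); print("cork",n,np.round(R[0],1),np.round(R[1],1),round(R[2],1))
v=[int(x) for x in proj("scene",(.49,.07,.01))]
c=[I["scene"][0][v[1]-50:v[1]+50,v[0]-60:v[0]+60]]
v=[int(x) for x in proj("top",(.49,.07,.01))]; c.append(I["top"][0][v[1]-50:v[1]+50,v[0]-60:v[0]+60])
cv2.imwrite("pics/pl1.png",cv2.resize(np.hstack(c).clip(0,255).astype(np.uint8),None,fx=3.3,fy=3.3)[...,::-1])
E
python3 go.py 532 -223.5 2.5 -145
```

```text
yellow top [494.4 120.4] rect [493.5 119.6] [30.9 56.3] 84.7
yellow scene [491. 105.] rect [490.9 104.9] [55.9 58.2] 85.6
orange top [494.9 127.9] rect [492.9 127.1] [42.7 89.9] 82.4
orange scene [486.5  65.1] rect [486.4  65. ] [169.1  96.4] 85.0
cork top [492.6 128.5] [48.3 98.4] 81.8
cork top [5.256e+02 4.000e-01] [ 64.5 101.1] 77.1
cork scene [484.   66.7] [171.9 100. ] 85.0
t 8.1 tcp [ 531.4 -222.    59. ] rot [-180.     0.  -145.1] w 43.9 f 0.0 F [ 0.   0.2 -0.4] j6 -52
[532.0, -223.5, 2.5, -145.0] -> shift [ 0.4 -1.6 56.5] rz -0.002
```

View pics/pl1.png

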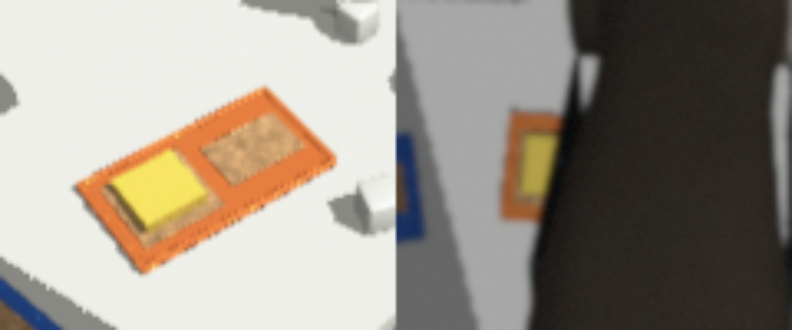

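The scene crop shows the yellow pad flat and square on the square cork, within about 1 mm. The top view is partly hidden by the arm. Next I grip the stick.

carry_out:
  deltas:
    - [0.5,[0.4,-1.6,40],[0,0,0]]
    - [0.5,[0.4,-1.6,56],[0,0,0]]
    - [0.5,[0.4,-1.6,56],[0,0,0]]
    - [0.0,[0.4,-1.6,56],[0,0,0]]
    - [0.0,[0.4,-1.6,56],[0,0,0]]
    - [0.0,[0.4,-1.6,56],[0,0,0]]
    - [0.0,[0.4,-1.6,56],[0,0,0]]
    - [0.0,[0.4,-1.6,56],[0,0,0]]

```text
time_s: 8.9
tcp_pos: [0.5321, -0.2236, 0.0032]
eef_rot: [-180.0, 0.0, -145.1]
contact_force: [-0.1, 0.5, 0.4]
gripper_width: 0.0168
gripper_force: 15.0
```

```bash
python3 go.py 490.3 0 100 -120 490.3 105.5 90 -95
```

```text
t 8.9 tcp [ 532.1 -223.6    3.2] rot [-1.7998e+02  2.0000e-02 -1.4512e+02] w 16.8 f 15.0 F [-0.1  0.5  0.4] j6 -52
[490.3, 0.0, 100.0, -120.0] -> shift [-93.6 207.3 -96.8] rz -0.438
[490.3, 105.5, 90.0, -95.0] -> shift [-153.9  293.8  -86.8] rz -0.875
```

carry_out:
  deltas:
    - [0.0,[0,0,-50],[0,0,0]]
    - [0.0,[0,0,-97],[0,0,0]]
    - [0.0,[-154,294,-87],[0,0,-0.875]]
    - [0.0,[-154,294,-87],[0,0,-0.875]]
    - [0.0,[-154,294,-87],[0,0,-0.875]]
    - [0.0,[-154,294,-87],[0,0,-0.875]]
    - [0.0,[-154,294,-87],[0,0,-0.875]]
    - [0.0,[-154,294,-87],[0,0,-0.875]]
    - [0.0,[-154,294,-87],[0,0,-0.875]]
    - [0.0,[-154,294,-87],[0,0,-0.875]]
    - [0.0,[-154,294,-87],[0,0,-0.875]]
    - [0.0,[-154,294,-87],[0,0,-0.875]]

```text
time_s: 10.1
tcp_pos: [0.49, 0.1051, 0.0899]
eef_rot: [180.0, -0.0, -95.0]
contact_force: [0.8, 0.3, 0.6]
gripper_width: 0.0166
gripper_force: 15.0
```

```bash
python3 - <<'E'
from look import *
I=avg(2); c=[]
for n in("scene","top"):
    v=[int(x) for x in proj(n,(.49,.105,.085))]; print(n,v); c.append(I[n][0][v[1]-30:v[1]+30,v[0]-38:v[0]+38])
cv2.imwrite("pics/held2.png",cv2.resize(np.hstack(c).clip(0,255).astype(np.uint8),None,fx=5,fy=5,interpolation=2)[...,::-1])
E
python3 go.py 490.3 105.5 21.8 -95
```

```text
scene [202, 210]
top [204, 186]
t 10.3 tcp [490.2 104.7  89.9] rot [180.    -0.   -95.08] w 16.4 f 15.0 F [ 0.1 -0.4 -0.9] j6 -40
[490.3, 105.5, 21.8, -95.0] -> shift [-0.8 -0.  68.1] rz -0.001
```

View pics/held2.png

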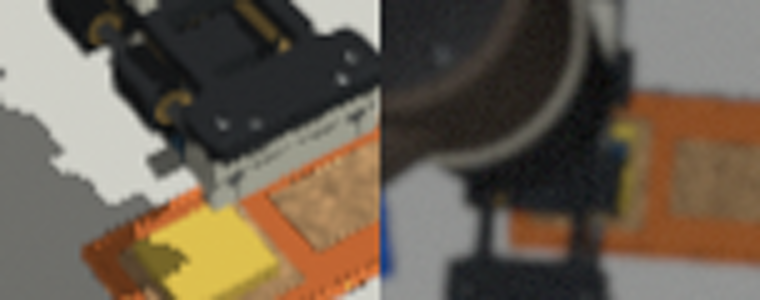

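The stick is held level above the pad, with its grey end toward +y. I'll lower and release it, then look.

carry_out:
  deltas:
    - [0.0,[-0.8,0,45],[0,0,0]]
    - [0.0,[-0.8,0,64],[0,0,0]]
    - [0.0,[-0.8,0,68.5],[0,0,0]]
    - [0.0,[-0.8,0,68.5],[0,0,0]]
    - [0.45,[-0.8,0,68.5],[0,0,0]]
    - [0.45,[-0.8,0,68.5],[0,0,0]]
    - [0.45,[-0.8,0,68.5],[0,0,0]]
    - [0.6,[-0.8,0,20],[0,0,0]]
    - [0.6,[-0.8,0,-20],[0,0,0]]
    - [0.6,[150,-20,-20],[0,0,0.8]]
    - [0.6,[250,-40,-20],[0,0,1.45]]
    - [0.6,[250,-40,-20],[0,0,1.45]]

```text
time_s: 11.5
tcp_pos: [0.5004, -0.0442, 0.111]
eef_rot: [-179.9, 0.1, -121.0]
contact_force: [1.8, 0.3, -0.1]
gripper_width: 0.0521
gripper_force: 0.0
```

```bash
python3 go.py 500 -200 110 -178
```

```text
t 11.5 tcp [500.4 -44.2 111. ] rot [-1.7992e+02  9.0000e-02 -1.2102e+02] w 52.1 f 0.0 F [ 1.8  0.3 -0.1] j6 -48
[500.0, -200.0, 110.0, -178.0] -> shift [133.7 -79.9   1. ] rz 0.994
```

carry_out:
  deltas:
    - [0.6,[280,-120,0],[0,0,0.994]]
    - [0.6,[280,-120,0],[0,0,0.994]]
    - [0.6,[280,-120,0],[0,0,0.994]]
    - [0.6,[280,-120,0],[0,0,0.994]]
    - [0.6,[280,-120,0],[0,0,0.994]]
    - [0.6,[280,-120,0],[0,0,0.994]]
    - [0.6,[280,-120,0],[0,0,0.994]]
    - [0.6,[280,-120,0],[0,0,0.994]]

```text
time_s: 12.3
tcp_pos: [0.4592, -0.3468, 0.1097]
eef_rot: [180.0, -0.0, -178.0]
contact_force: [0.0, 0.5, -0.2]
gripper_width: 0.0527
gripper_force: 0.0
```

```bash
python3 go.py
python3 - <<'E'
from look import *
I=avg(8,"b"); c=[]
rep(I,"yellow",(491,106,13),.013,20); rep(I,"orange",(487,66,4),.004,45)
rep(I,"stick",(490,104,22),.022,16); rep(I,"blue",(466,310,4),.004,50)
for n in("scene","top"):
    v=[int(x) for x in proj(n,(.49,.1,.015))]; print(n,v); c.append(I[n][0][v[1]-25:v[1]+25,v[0]-30:v[0]+30])
c2=[]
for n in("scene","top"):
    v=[int(x) for x in proj(n,(.53,-.12,.015))]; print(n,v); c2.append(I[n][0][v[1]-25:v[1]+25,v[0]-30:v[0]+30])
im=np.vstack([np.hstack(c),np.hstack(c2)])
cv2.imwrite("pics/pl2.png",cv2.resize(im.clip(0,255).astype(np.uint8),None,fx=6,fy=6,interpolation=2)[...,::-1])
E
```

```text
t 12.3 tcp [ 459.2 -346.8  109.7] rot [ 1.7999e+02 -2.0000e-02 -1.7799e+02] w 52.7 f 0.0 F [ 0.   0.5 -0.2] j6 -70
yellow top [475.9 110.2] rect [474.4 109.5] [56.2 24.8] 77.0
yellow scene [491.  105.1] rect [491.  105.1] [55.7 58.4] 85.1
orange top [487.9  66.9] rect [488.1  67.2] [162.5  89. ] 85.0
orange scene [486.5  65.1] rect [486.4  65. ] [169.1  96.5] 85.0
stick top [491.   95.5] rect [491.3  95.9] [32.5  9.3] 83.6
stick scene [489.6  93.7] rect [489.5  93.7] [37.6 16.6] 84.4
blue top [466.7 310.1] rect [466.8 310.1] [ 90.1 164.1] 7.8
blue scene [465.9 309.1] rect [466.1 309.1] [ 97.2 169.3] 8.2
scene [206, 229]
top [209, 189]
scene [263, 179]
top [286, 174]
```

View pics/pl2.png

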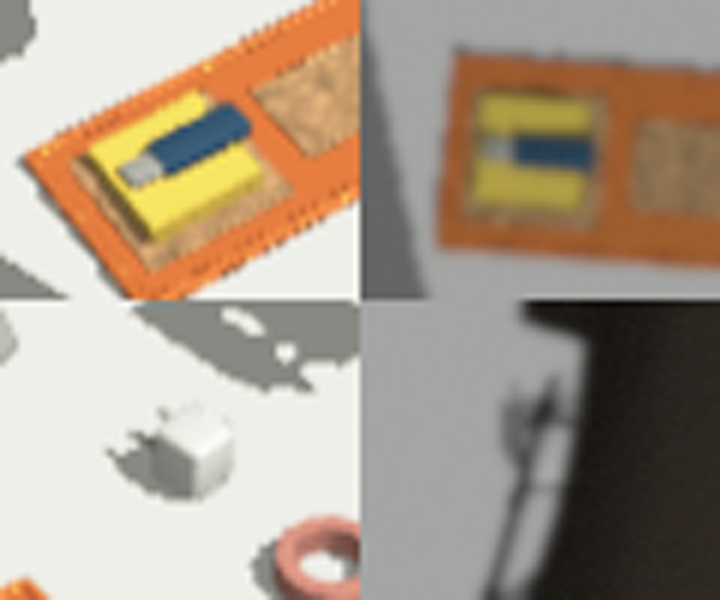

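The top crop shows the stick on the pad and in line, but it looks a few mm toward −y: the stick spans crop 482–595 and the pad 475–588. The lower crops show the charger with its prongs toward +x. I'll measure the stick's ends.

```bash
cat > prof.py <<'E'
from h import *
t=np.radians(85); ey=np.array([np.cos(t),np.sin(t)]); ex=np.array([np.sin(t),-np.cos(t)])
I={n:np.load("/tmp/%s_b.npz"%n)["p"].astype(np.float32) for n in("top","scene")}
for n,c0 in(("top",(491,106)),("scene",(490,105))):
  for nm,offs,z in(("stick",(-2,-1,0,1,2),.022),("pad",(-18,-16,-14,14,16,18),.013)):
    s=np.arange(-45,46,3); A=[]
    for o in offs:
        P=[np.append((np.array(c0)+o*ex+k*ey)/1000,z) for k in s]; uv=np.array([proj(n,p) for p in P],np.float32)
        A.append(cv2.remap(I[n],uv[None,:,0],uv[None,:,1],cv2.INTER_CUBIC)[0])
    a=np.mean(A,0); print(n,nm); print(" s",s.tolist()); print(" R",a[:,0].astype(int).tolist()); print(" B",a[:,2].astype(int).tolist())
E
python3 prof.py
```

```text
top stick
 s [-45, -42, -39, -36, -33, -30, -27, -24, -21, -18, -15, -12, -9, -6, -3, 0, 3, 6, 9, 12, 15, 18, 21, 24, 27, 30, 33, 36, 39, 42, 45]
 R [153, 157, 155, 146, 126, 96, 61, 40, 39, 39, 38, 38, 38, 39, 38, 37, 38, 55, 91, 120, 130, 128, 124, 122, 127, 136, 145, 149, 147, 143, 149]
 B [50, 46, 47, 53, 65, 79, 84, 86, 86, 86, 85, 84, 84, 84, 84, 83, 82, 86, 100, 116, 123, 117, 104, 83, 67, 59, 48, 44, 60, 99, 140]
top pad
 s [-45, -42, -39, -36, -33, -30, -27, -24, -21, -18, -15, -12, -9, -6, -3, 0, 3, 6, 9, 12, 15, 18, 21, 24, 27, 30, 33, 36, 39, 42, 45]
 R [149, 156, 158, 156, 150, 141, 136, 144, 158, 166, 169, 169, 170, 171, 171, 172, 172, 172, 171, 172, 174, 175, 173, 165, 148, 137, 145, 153, 152, 150, 151]
 B [49, 45, 47, 55, 70, 78, 73, 65, 63, 65, 66, 66, 67, 67, 67, 68, 67, 68, 67, 67, 69, 69, 68, 66, 65, 66, 60, 49, 52, 82, 126]
scene stick
 s [-45, -42, -39, -36, -33, -30, -27, -24, -21, -18, -15, -12, -9, -6, -3, 0, 3, 6, 9, 12, 15, 18, 21, 24, 27, 30, 33, 36, 39, 42, 45]
 R [207, 196, 208, 232, 196, 75, 57, 57, 58, 57, 57, 57, 57, 57, 57, 57, 56, 64, 153, 185, 180, 181, 153, 181, 207, 111, 146, 183, 211, 228, 225]
 B [114, 104, 64, 64, 76, 115, 121, 120, 120, 120, 119, 119, 119, 119, 119, 118, 118, 115, 153, 174, 172, 171, 147, 80, 73, 45, 80, 96, 60, 63, 62]
scene pad
 s [-45, -42, -39, -36, -33, -30, -27, -24, -21, -18, -15, -12, -9, -6, -3, 0, 3, 6, 9, 12, 15, 18, 21, 24, 27, 30, 33, 36, 39, 42, 45]
 R [189, 223, 230, 212, 173, 153, 157, 172, 186, 179, 184, 170, 176, 173, 177, 172, 181, 211, 230, 241, 237, 239, 242, 200, 111, 149, 193, 197, 231, 226, 221]
 B [80, 61, 64, 69, 78, 98, 106, 100, 100, 102, 100, 101, 99, 101, 101, 99, 95, 95, 104, 105, 106, 101, 94, 71, 47, 81, 105, 65, 64, 62, 60]
```

The stick sits 4.5 mm too far toward −y along its length in both views. I'll regrip and shift it.

```bash
python3 go.py 490 101 80 -95
```

```text
t 13.1 tcp [ 460.  -345.1  109.9] rot [ 1.8000e+02 -1.0000e-02 -1.7771e+02] w 52.3 f 0.0 F [-0.1  0.2 -0.3] j6 -70
[490.0, 101.0, 80.0, -95.0] -> shift [-47.7 444.6  29.9] rz -1.444
```

carry_out:
  deltas:
    - [0.45,[-48,444,20],[0,0,-1.444]]
    - [0.45,[-48,444,20],[0,0,-1.444]]
    - [0.45,[-48,444,20],[0,0,-1.444]]
    - [0.45,[-48,444,20],[0,0,-1.444]]
    - [0.45,[-48,444,20],[0,0,-1.444]]
    - [0.45,[-48,444,20],[0,0,-1.444]]
    - [0.45,[-48,444,20],[0,0,-1.444]]
    - [0.45,[-48,444,20],[0,0,-1.444]]
    - [0.45,[-48,444,20],[0,0,-1.444]]
    - [0.45,[-48,444,30],[0,0,-1.444]]
    - [0.45,[-48,444,30],[0,0,-1.444]]
    - [0.45,[-48,444,30],[0,0,-1.444]]

```text
time_s: 14.3
tcp_pos: [0.49, 0.1, 0.0798]
eef_rot: [180.0, -0.0, -95.2]
contact_force: [-0.6, -0.5, 0.7]
gripper_width: 0.0395
gripper_force: 0.0
```

```bash
python3 go.py 490 101 21.8 -95
```

```text
t 14.3 tcp [490.  100.   79.8] rot [ 1.7995e+02 -4.0000e-02 -9.5150e+01] w 39.5 f 0.0 F [-0.6 -0.5  0.7] j6 -39
[490.0, 101.0, 21.8, -95.0] -> shift [-1.   0.1 58. ] rz -0.003
```

carry_out:
  deltas:
    - [0.45,[-1,0,45],[0,0,0]]
    - [0.45,[-1,0,58],[0,0,0]]
    - [0.45,[-1,0,58],[0,0,0]]
    - [0.0,[-1,0,58],[0,0,0]]
    - [0.0,[-1,0,58],[0,0,0]]
    - [0.0,[-1,0,58],[0,0,0]]
    - [0.0,[-1,0,58],[0,0,0]]
    - [0.0,[-1,0,50],[0,0,0]]
    - [0.0,[-5.5,0,50],[0,0,0]]
    - [0.0,[-5.5,0,50],[0,0,0]]
    - [0.0,[-5.5,0,58.2],[0,0,0]]
    - [0.0,[-5.5,0,58.2],[0,0,0]]
  squeeze: 10

```text
time_s: 15.5
tcp_pos: [0.4912, 0.1062, 0.0212]
eef_rot: [-180.0, 0.0, -95.0]
contact_force: [1.0, 0.4, 1.6]
gripper_width: 0.0168
gripper_force: 10.0
```

```bash
python3 go.py 490 105.5 21.8 -95 528 -123 110 -178
```

```text
t 15.5 tcp [491.2 106.2  21.2] rot [-1.7997e+02  1.0000e-02 -9.4960e+01] w 16.8 f 10.0 F [1.  0.4 1.6] j6 -40
[490.0, 105.5, 21.8, -95.0] -> shift [ 0.8  1.1 -0.6] rz 0.001
[528.0, -123.0, 110.0, -178.0] -> shift [225.2 -56.5 -88.8] rz 1.449
```

carry_out:
  deltas:
    - [0.45,[0,0,0],[0,0,0]]
    - [0.45,[0,0,0],[0,0,0]]
    - [0.45,[0,0,0],[0,0,0]]
    - [0.6,[0,0,-45],[0,0,0]]
    - [0.6,[0,0,-89],[0,0,0]]
    - [0.7,[225,-56,-89],[0,0,1.43]]
    - [0.7,[225,-56,-89],[0,0,1.43]]
    - [0.7,[225,-56,-89],[0,0,1.43]]
    - [0.7,[225,-56,-89],[0,0,1.43]]
    - [0.7,[225,-56,-89],[0,0,1.43]]
    - [0.7,[225,-56,-89],[0,0,1.43]]
    - [0.7,[225,-56,-89],[0,0,1.43]]

```text
time_s: 16.7
tcp_pos: [0.5266, -0.1246, 0.1102]
eef_rot: [180.0, -0.1, -155.7]
contact_force: [0.4, -0.4, -0.9]
gripper_width: 0.0613
gripper_force: 0.0
```

```bash
python3 - <<'E'
from h import *
I={n:np.load("/tmp/%s1.npz"%n)["p"].astype(np.float32) for n in("top","scene")}
for n in I:
  s=np.arange(-36,37,3); print(n,s.tolist())
  for ax in "xy":
   for o in(-8,0,8):
    P=[np.array([.528,-.123,.032])+np.array([k,o,0] if ax=="x" else [o,k,0])/1000 for k in s]; uv=np.array([proj(n,p) for p in P],np.float32)
    print(ax,o,cv2.remap(I[n].mean(-1),uv[None,:,0],uv[None,:,1],cv2.INTER_CUBIC)[0].astype(int).tolist())
E
python3 - <<'E'
import sys; sys.path.insert(0,'.')
from look import *
I=avg(4,"c"); c=[]
rep(I,"yellow",(491,106,13),.013,20); rep(I,"stick",(490,99,22),.022,16)
E
python3 go.py 527.5 -123 60 -177
```

```text
top [-36, -33, -30, -27, -24, -21, -18, -15, -12, -9, -6, -3, 0, 3, 6, 9, 12, 15, 18, 21, 24, 27, 30, 33, 36]
x -8 [126, 126, 126, 127, 126, 123, 115, 109, 118, 130, 132, 130, 127, 126, 124, 121, 112, 99, 96, 102, 106, 109, 116, 122, 126]
x 0 [126, 126, 126, 126, 126, 123, 114, 110, 120, 131, 132, 130, 128, 127, 125, 120, 108, 87, 72, 72, 79, 93, 109, 114, 117]
x 8 [127, 127, 126, 126, 126, 122, 112, 104, 114, 125, 127, 125, 124, 123, 121, 115, 99, 80, 71, 72, 80, 96, 113, 123, 126]
y -8 [126, 126, 126, 127, 126, 127, 126, 125, 127, 130, 133, 132, 132, 131, 130, 123, 103, 93, 106, 121, 125, 126, 126, 126, 127]
y 0 [126, 126, 126, 126, 125, 126, 126, 123, 124, 127, 128, 129, 128, 128, 127, 122, 105, 82, 77, 93, 112, 124, 126, 126, 125]
y 8 [126, 126, 126, 125, 126, 125, 124, 119, 117, 120, 123, 123, 122, 120, 120, 115, 102, 82, 73, 76, 96, 116, 126, 126, 126]
scene [-36, -33, -30, -27, -24, -21, -18, -15, -12, -9, -6, -3, 0, 3, 6, 9, 12, 15, 18, 21, 24, 27, 30, 33, 36]
x -8 [159, 159, 159, 159, 159, 157, 143, 154, 178, 172, 164, 162, 160, 157, 153, 150, 147, 150, 158, 159, 159, 159, 1
[... 269 characters left out ...]
159]
y -8 [159, 159, 159, 159, 159, 159, 155, 145, 160, 169, 169, 168, 167, 166, 167, 157, 127, 89, 77, 77, 75, 73, 72, 78, 84]
y 0 [159, 159, 159, 159, 159, 160, 158, 158, 160, 162, 159, 159, 159, 159, 159, 153, 127, 92, 75, 72, 71, 82, 84, 83, 83]
y 8 [159, 159, 159, 159, 159, 159, 159, 155, 147, 151, 151, 155, 152, 150, 150, 147, 124, 108, 87, 66, 86, 127, 114, 116, 109]
yellow top none
yellow scene [490.9 105.1] rect [490.8 105.1] [55.7 57.9] 85.2
stick top none
stick scene [490.9  98.3] rect [491.   98.3] [38.2 16.9] 85.9
t 17.1 tcp [ 527.1 -122.8  110.8] rot [-180.      0.   -154.99] w 61.5 f 0.0 F [-0.1 -0.2 -0.1] j6 -73
[527.5, -123.0, 60.0, -177.0] -> shift [-0.3 -0.4 50.8] rz 0.384
```

The stick is now centred to within about 0.5 mm. The charger block's middle is at about (527, −124.5), so I descend on it.

carry_out:
  deltas:
    - [0.7,[0.5,-1.5,40],[0,0,0.384]]
    - [0.7,[0.5,-1.5,40],[0,0,0.384]]
    - [0.7,[0.5,-1.5,40],[0,0,0.384]]
    - [0.7,[0.5,-1.5,80],[0,0,0.384]]
    - [0.7,[0.5,-1.5,106],[0,0,0.384]]
    - [0.7,[0.5,-1.5,106],[0,0,0.384]]
    - [0.0,[0.5,-1.5,106],[0,0,0.384]]
    - [0.0,[0.5,-1.5,106],[0,0,0.384]]
    - [0.0,[0.5,-1.5,106],[0,0,0.384]]
    - [0.0,[0.5,-1.5,106],[0,0,0.384]]
    - [0.0,[0.5,-1.5,106],[0,0,0.384]]
  squeeze: 15

```text
time_s: 18.2
tcp_pos: [0.5276, -0.1247, 0.0054]
eef_rot: [180.0, 0.1, -177.1]
contact_force: [0.4, 0.4, 5.2]
gripper_width: 0.0279
gripper_force: 15.0
```

```bash
python3 go.py 484 18 120 -95
```

```text
t 18.2 tcp [ 527.6 -124.7    5.4] rot [ 1.8000e+02  6.0000e-02 -1.7714e+02] w 27.9 f 15.0 F [0.4 0.4 5.2] j6 -95
[484.0, 18.0, 120.0, -95.0] -> shift [  36.4  144.7 -114.6] rz -1.434
```

carry_out:
  deltas:
    - [0.0,[0,0,-50],[0,0,0]]
    - [0.0,[0,0,-95],[0,0,0]]
    - [0.0,[38,145,-95],[0,0,-1.434]]
    - [0.0,[38,145,-95],[0,0,-1.434]]
    - [0.0,[38,145,-95],[0,0,-1.434]]
    - [0.0,[38,145,-95],[0,0,-1.434]]
    - [0.0,[38,145,-95],[0,0,-1.434]]
    - [0.0,[38,145,-95],[0,0,-1.434]]
    - [0.0,[38,145,-95],[0,0,-1.434]]
    - [0.0,[38,145,-95],[0,0,-1.434]]
    - [0.0,[38,145,-95],[0,0,-1.434]]
    - [0.0,[38,145,-95],[0,0,-1.434]]

```text
time_s: 19.4
tcp_pos: [0.482, 0.0182, 0.1]
eef_rot: [-180.0, 0.0, -94.7]
contact_force: [-0.3, -1.0, -0.4]
gripper_width: 0.0283
gripper_force: 15.0
```

```bash
python3 go.py 482.5 17.7 14 -95
```

```text
t 19.4 tcp [482.   18.2 100. ] rot [-1.7999e+02  1.0000e-02 -9.4660e+01] w 28.3 f 15.0 F [-0.3 -1.  -0.4] j6 -30
[482.5, 17.7, 14.0, -95.0] -> shift [ 0.5 -0.6 86. ] rz 0.006
```

carry_out:
  deltas:
    - [0.0,[0.5,-0.5,45],[0,0,0.004]]
    - [0.0,[0.5,-0.5,75],[0,0,0.004]]
    - [0.0,[0.5,-0.5,86.3],[0,0,0.004]]
    - [0.0,[0.5,-0.5,86.3],[0,0,0.004]]
    - [0.5,[0.5,-0.5,86.3],[0,0,0.004]]
    - [0.5,[0.5,-0.5,86.3],[0,0,0.004]]
    - [0.5,[0.5,-0.5,86.3],[0,0,0.004]]
    - [0.5,[0.5,-0.5,40],[0,0,0.004]]
    - [0.5,[0.5,-0.5,-10],[0,0,0.004]]
    - [0.5,[0.5,-0.5,-10],[0,0,0.004]]

```text
time_s: 20.4
tcp_pos: [0.4867, 0.019, 0.1166]
eef_rot: [-179.4, 0.3, -95.1]
contact_force: [0.5, 0.2, -0.6]
gripper_width: 0.0439
gripper_force: 0.0
```

```bash
python3 go.py 470 -330 150 -82 553.7 -430.7 60 -82
```

```text
t 20.4 tcp [486.7  19.  116.6] rot [-179.38    0.25  -95.13] w 43.9 f 0.0 F [ 0.5  0.2 -0.6] j6 -31
[470.0, -330.0, 150.0, -82.0] -> shift [349.1 -14.5 -33.4] rz -0.229
[553.7, -430.7, 60.0, -82.0] -> shift [ 441.9 -106.9   56.6] rz -0.229
```

carry_out:
  deltas:
    - [0.9,[350,-15,-33],[0,0,-0.229]]
    - [0.9,[350,-15,-33],[0,0,-0.229]]
    - [0.9,[350,-15,-33],[0,0,-0.229]]
    - [0.9,[350,-15,-33],[0,0,-0.229]]
    - [0.9,[350,-15,-33],[0,0,-0.229]]
    - [0.9,[350,-15,-33],[0,0,-0.229]]
    - [0.9,[440,-107,30],[0,0,-0.229]]
    - [0.9,[440,-107,30],[0,0,-0.229]]
    - [0.9,[440,-107,30],[0,0,-0.229]]
    - [0.9,[440,-107,30],[0,0,-0.229]]
    - [0.9,[440,-107,30],[0,0,-0.229]]

```text
time_s: 21.5
tcp_pos: [0.5491, -0.4334, 0.077]
eef_rot: [179.9, 0.1, -82.3]
contact_force: [-0.8, -0.1, -0.0]
gripper_width: 0.0789
gripper_force: 0.0
```

```bash
python3 go.py 553.7 -430.7 3 -82
python3 - <<'E'
from look import *
I=avg(6,"d"); c=[]
rep(I,"orange",(487,66,4),.004,45); rep(I,"stick",(490,99,22),.022,16)
for n in I:
  s=np.arange(-42,43,3); print(n,s.tolist())
  P=pts(n,I[n][1])*1000; m=(abs(P[...,0]-483)<45)&(abs(P[...,1]-20)<40)&(P[...,2]>30); q=P[m].astype(np.float32); R=cv2.minAreaRect(q[:,:2].copy()); print(len(q),q.mean(0).round(1),np.round(R[0],1),np.round(R[1],1),round(R[2],1))
  g=I[n][0]
  v=[int(x) for x in proj(n,(.485,.05,.015))]; c.append(g[v[1]-35:v[1]+35,v[0]-45:v[0]+45])
cv2.imwrite("pics/pl3.png",cv2.resize(np.hstack(c).clip(0,255).astype(np.uint8),None,fx=4.4,fy=4.4,interpolation=2)[...,::-1])
E
```

```text
t 21.5 tcp [ 549.1 -433.4   77. ] rot [ 1.7988e+02  5.0000e-02 -8.2260e+01] w 78.9 f 0.0 F [-0.8 -0.1 -0. ] j6 30
[553.7, -430.7, 3.0, -82.0] -> shift [-2.  -4.9 74. ] rz -0.005
orange top [489.2  63.3] rect [486.6  67.3] [162.   90.9] 85.1
orange scene [486.5  65. ] rect [486.5  64.7] [168.9  96.6] 84.8
stick top [492.2 101. ] rect [492.1 101.2] [34.4  8.7] 87.3
stick scene [490.9  98.4] rect [491.   98.3] [38.2 16.9] 85.9
top [-42, -39, -36, -33, -30, -27, -24, -21, -18, -15, -12, -9, -6, -3, 0, 3, 6, 9, 12, 15, 18, 21, 24, 27, 30, 33, 36, 39, 42]
98 [483.7  18.8  38.5] [483.6  19. ] [25.6 25.5] 88.7
scene [-42, -39, -36, -33, -30, -27, -24, -21, -18, -15, -12, -9, -6, -3, 0, 3, 6, 9, 12, 15, 18, 21, 24, 27, 30, 33, 36, 39, 42]
123 [478.8  20.9  37.8] [481.   19.7] [25.7 27.1] 84.2
```

View pics/pl3.png

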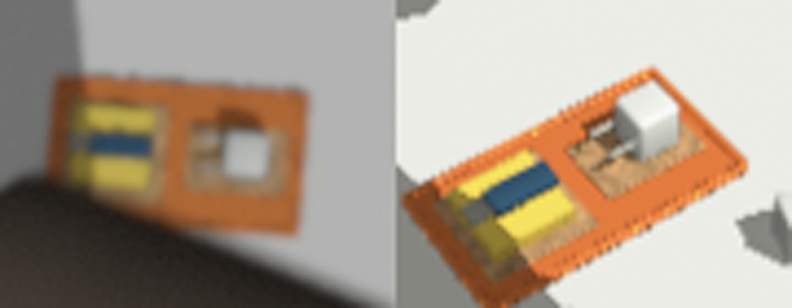

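The charger stands on the narrow cork with its block within about 1 mm of target, prongs toward the pad. Pad and stick are unchanged. Now the tape.

carry_out:
  deltas:
    - [0.9,[-2,-5,40],[0,0,0]]
    - [0.9,[-2,-5,74],[0,0,0]]
    - [0.9,[-2,-5,74],[0,0,0]]
    - [0.9,[-2,-5,74],[0,0,0]]
    - [0.2,[-2,-5,74],[0,0,0]]
    - [0.2,[-2,-5,74],[0,0,0]]
    - [0.2,[-2,-5,74],[0,0,0]]
    - [0.2,[-2,-5,74],[0,0,0]]
    - [0.2,[-2,-5,74],[0,0,0]]
    - [0.2,[-2,-5,74],[0,0,0]]
  squeeze: 15

```text
time_s: 23.1
tcp_pos: [0.5539, -0.4276, 0.0062]
eef_rot: [-180.0, -0.0, -82.1]
contact_force: [-1.0, 0.8, 3.0]
gripper_width: 0.049
gripper_force: 15.0
```

```bash
python3 go.py 470 -250 130 -82 460.6 349.3 110 -82
```

```text
t 23.1 tcp [ 553.9 -427.6    6.2] rot [-1.7998e+02 -2.0000e-02 -8.2090e+01] w 49.0 f 15.0 F [-1.   0.8  3. ] j6 30
[470.0, -250.0, 130.0, -82.0] -> shift [-187.5   58.6 -123.8] rz -0.002
[460.6, 349.3, 110.0, -82.0] -> shift [-782.4  -14.5 -103.8] rz -0.002
```

carry_out:
  deltas:
    - [0.2,[0,0,-50],[0,0,0]]
    - [0.2,[0,0,-100],[0,0,0]]
    - [0.2,[-187,58,-124],[0,0,0]]
    - [0.2,[-187,58,-124],[0,0,0]]
    - [0.2,[-187,58,-124],[0,0,0]]
    - [0.2,[-187,58,-124],[0,0,0]]
    - [0.2,[-785,-14,-104],[0,0,0]]
    - [0.2,[-785,-14,-104],[0,0,0]]
    - [0.2,[-785,-14,-104],[0,0,0]]
    - [0.2,[-785,-14,-104],[0,0,0]]
    - [0.2,[-785,-14,-104],[0,0,0]]
    - [0.2,[-785,-14,-104],[0,0,0]]

```text
time_s: 24.3
tcp_pos: [0.4647, 0.0515, 0.1201]
eef_rot: [-179.9, 0.0, -82.1]
contact_force: [2.6, 0.4, -0.6]
gripper_width: 0.0487
gripper_force: 15.0
```

```bash
python3 go.py 460.2 352.4 80 -82
```

```text
t 24.3 tcp [464.7  51.5 120.1] rot [-1.7995e+02  2.0000e-02 -8.2090e+01] w 48.7 f 15.0 F [ 2.6  0.4 -0.6] j6 -23
[460.2, 352.4, 80.0, -82.0] -> shift [-298.6  -36.9   40.1] rz -0.002
```

carry_out:
  deltas:
    - [0.2,[-294,-37,20],[0,0,0]]
    - [0.2,[-294,-37,20],[0,0,0]]
    - [0.2,[-294,-37,20],[0,0,0]]
    - [0.2,[-294,-37,20],[0,0,0]]
    - [0.2,[-294,-37,40],[0,0,0]]
    - [0.2,[-294,-37,40],[0,0,0]]
    - [0.2,[-294,-37,40],[0,0,0]]
    - [0.2,[-294,-37,40],[0,0,0]]
    - [0.2,[-294,-37,40],[0,0,0]]

```text
time_s: 25.2
tcp_pos: [0.4611, 0.3451, 0.0797]
eef_rot: [180.0, -0.0, -82.1]
contact_force: [0.5, -0.6, -0.2]
gripper_width: 0.0484
gripper_force: 15.0
```

```bash
python3 go.py 460.2 352.4 14.6 -82
python3 - <<'E'
from look import *
I=avg(2,"e"); c=[]
rep(I,"blue",(466,310,4),.004,50)
for n in I:
  rep({k:I[k] for k in I},"teal",(460,350,82),.08,24) if n=="top" else 0
  v=[int(x) for x in proj(n,(.465,.33,.06))]; c.append(I[n][0][v[1]-35:v[1]+35,v[0]-45:v[0]+45])
cv2.imwrite("pics/held4.png",cv2.resize(np.hstack(c).clip(0,255).astype(np.uint8),None,fx=4.4,fy=4.4,interpolation=2)[...,::-1])
E
```

```text
t 25.2 tcp [461.1 345.1  79.7] rot [ 1.7997e+02 -2.0000e-02 -8.2100e+01] w 48.4 f 15.0 F [ 0.5 -0.6 -0.2] j6 -48
[460.2, 352.4, 14.6, -82.0] -> shift [-7.3 -0.1 65.1] rz -0.002
blue top [468.7 295.7] rect [468.6 296.3] [ 91.9 135.6] 8.3
blue scene [465.9 308.8] rect [465.8 308.7] [ 96.7 169.1] 8.2
teal top [467.1 331.3] rect [468.5 329.7] [44.6 18.2] 17.7
teal scene none
```

View pics/held4.png

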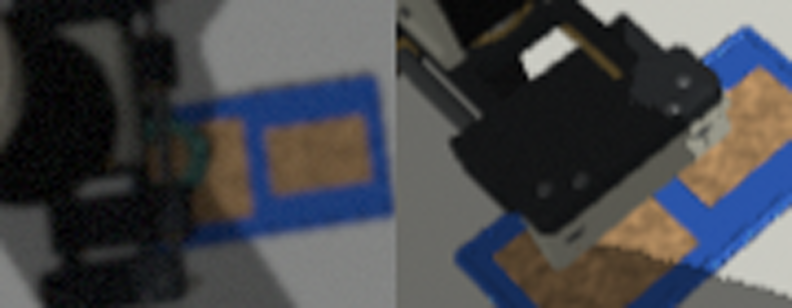

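The tape is held above the square cork; its −y rim is visible at crop (208,150). I'll lower and release it.

carry_out:
  deltas:
    - [0.2,[-6,0,45],[0,0,0]]
    - [0.2,[-6,0,60],[0,0,0]]
    - [0.2,[-6,0,65.3],[0,0,0]]
    - [0.2,[-6,0,65.3],[0,0,0]]
    - [0.8,[-6,0,65.3],[0,0,0]]
    - [0.8,[-6,0,65.3],[0,0,0]]
    - [0.8,[-6,0,65.3],[0,0,0]]
    - [0.8,[-6,0,65.3],[0,0,0]]
    - [0.8,[-6,0,20],[0,0,0]]
    - [0.8,[-6,0,-30],[0,0,0]]
    - [0.8,[-6,0,-50],[0,0,0]]

```text
time_s: 26.5
tcp_pos: [0.4621, 0.3533, 0.1347]
eef_rot: [-179.7, 0.2, -82.0]
contact_force: [0.4, 0.1, -0.3]
gripper_width: 0.0704
gripper_force: 0.0
```

```bash
python3 go.py 460 0 130 -100  510 -200 120 -113.6
```

```text
t 26.5 tcp [462.1 353.3 134.7] rot [-179.72    0.22  -82.04] w 70.4 f 0.0 F [ 0.4  0.1 -0.3] j6 -49
[460.0, 0.0, 130.0, -100.0] -> shift [349.6  51.    4.7] rz 0.313
[510.0, -200.0, 120.0, -113.6] -> shift [554.6  29.2  14.7] rz 0.551
```

carry_out:
  deltas:
    - [0.8,[350,51,5],[0,0,0.551]]
    - [0.8,[350,51,5],[0,0,0.551]]
    - [0.8,[350,51,5],[0,0,0.551]]
    - [0.8,[350,51,5],[0,0,0.551]]
    - [0.8,[350,51,5],[0,0,0.551]]
    - [0.8,[350,51,5],[0,0,0.551]]
    - [0.8,[350,51,5],[0,0,0.551]]
    - [0.7,[550,29,14],[0,0,0.551]]
    - [0.7,[550,29,14],[0,0,0.551]]
    - [0.7,[550,29,14],[0,0,0.551]]
    - [0.7,[550,29,14],[0,0,0.551]]
    - [0.7,[550,29,14],[0,0,0.551]]

```text
time_s: 27.7
tcp_pos: [0.5079, -0.2016, 0.1153]
eef_rot: [-180.0, -0.0, -113.9]
contact_force: [-0.5, 0.1, -0.1]
gripper_width: 0.0615
gripper_force: 0.0
```

```bash
python3 go.py 547.5 -333 70 -113.6
python3 - <<'E'
from look import *
I=avg(6,"f"); c=[]
rep(I,"blue",(466,310,4),.004,50); rep(I,"teal",(461,349,15),.0155,20)
for n in I:
  v=[int(x) for x in proj(n,(.465,.33,.01))]; c.append(I[n][0][v[1]-28:v[1]+28,v[0]-30:v[0]+30])
c2=[]
for n in I:
  v=[int(x) for x in proj(n,(.547,-.333,.01))]; c2.append(np.load("/tmp/%s1.npz"%n)["p"][v[1]-15:v[1]+15,v[0]-18:v[0]+18]); print(n,v)
f=lambda L,k:cv2.resize(np.hstack(L).clip(0,255).astype(np.uint8),None,fx=k,fy=k,interpolation=2)
a,b=f(c,5),f(c2,8); b=np.pad(b,((0,0),(0,max(0,a.shape[1]-b.shape[1])),(0,0)))[:,:a.shape[1]]
cv2.imwrite("pics/pl4.png",np.vstack([a,b])[...,::-1])
E
```

```text
t 27.7 tcp [ 507.9 -201.6  115.3] rot [-1.8000e+02 -4.0000e-02 -1.1391e+02] w 61.5 f 0.0 F [-0.5  0.1 -0.1] j6 -23
[547.5, -333.0, 70.0, -113.6] -> shift [104.1 -89.4  45.3] rz -0.005
blue top [466.5 310.2] rect [466.5 310.2] [ 89.9 163.7] 8.0
blue scene [465.8 309. ] rect [465.8 308.9] [ 96.8 169.4] 8.1
teal top [465.3 362.3] rect [465.3 363.5] [15.2 38.4] 80.1
teal scene [462.5 348.3] rect [462.3 348.5] [47.2 56. ] 84.4
top [359, 168]
scene [310, 146]
```

View pics/pl4.png

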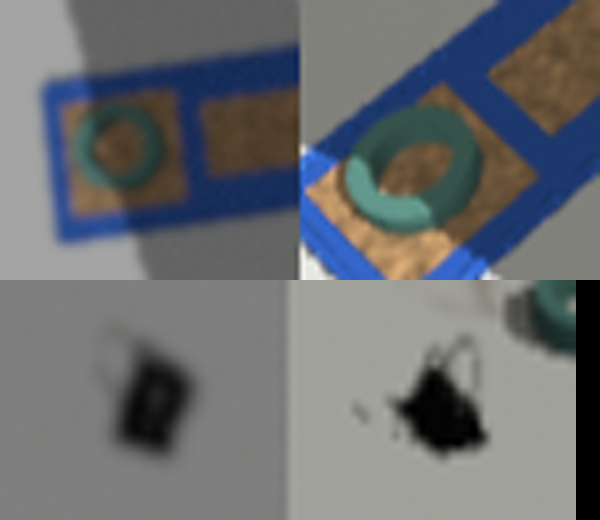

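The tape lies flat on the square cork, about 2 mm off toward +x, which I'll mend later. The clip's dark quad in the top crop runs from (165,362) to (140,447). I'll refine its yaw.

Run:
```python
from h import *
for n,c in(("top",(359,168)),):
  p=np.load("/tmp/%s1.npz"%n)["p"].astype(np.float32)
  for th in(30,40,50,60,75,90):
    HUE["k"]=((0,0,0),(180,255,th)); 
    m,R,q=meas(n,p,"k",c,.0095,14); M=cv2.moments(q.reshape(-1,1,2)); a=.5*np.degrees(np.arctan2(2*M["mu11"],M["mu20"]-M["mu02"]))
    print(th,m.round(1),"axis",round(a,1),np.round(R[0],1),np.round(R[1],1),round(R[2],1))
```

```text
30 [ 547.7 -332.5] axis -20.0 [ 547.8 -332.6] [15.8 26.3] 66.4
40 [ 547.9 -332.6] axis -19.5 [ 547.9 -332.7] [17.4 28.5] 66.9
50 [ 548.  -332.7] axis -18.8 [ 547.9 -332.6] [19.2 30.4] 66.9
60 [ 548.  -332.7] axis -17.6 [ 548.1 -332.7] [20.5 32.1] 66.9
75 [ 548.3 -332.6] axis -16.4 [ 548.2 -332.8] [22.8 34.4] 67.0
90 [ 548.6 -332.7] axis -14.2 [ 548.7 -332.9] [25.5 37.6] 67.4
```

carry_out:
  deltas:
    - [0.7,[104,-89,45],[0,0,-0.05]]
    - [0.7,[104,-89,45],[0,0,-0.05]]
    - [0.7,[104,-89,45],[0,0,-0.05]]
    - [0.7,[104,-89,45],[0,0,-0.05]]
    - [0.7,[104,-89,45],[0,0,-0.05]]
    - [0.7,[104,-89,45],[0,0,-0.05]]

```text
time_s: 28.9
tcp_pos: [0.5471, -0.3274, 0.0709]
eef_rot: [180.0, 0.0, -110.8]
contact_force: [-0.0, 0.9, 0.8]
gripper_width: 0.0611
gripper_force: 0.0
```

```bash
python3 go.py 547.3 -333.5 3 -111
```

```text
t 28.9 tcp [ 547.1 -327.4   70.9] rot [ 179.99    0.   -110.78] w 61.1 f 0.0 F [-0.   0.9  0.8] j6 -7
[547.3, -333.5, 3.0, -111.0] -> shift [ 5.6 -2.3 67.9] rz 0.004
```

carry_out:
  deltas:
    - [0.7,[5.6,-2.3,30],[0,0,0]]
    - [0.7,[5.6,-2.3,60],[0,0,0]]
    - [0.7,[5.6,-2.3,68],[0,0,0]]
    - [0.7,[5.6,-2.3,68],[0,0,0]]
    - [0.1,[5.6,-2.3,68],[0,0,0]]
    - [0.1,[5.6,-2.3,68],[0,0,0]]
    - [0.1,[5.6,-2.3,68],[0,0,0]]
    - [0.1,[5.6,-2.3,68],[0,0,0]]
    - [0.1,[5.6,-2.3,68],[0,0,0]]
    - [0.1,[5.6,-2.3,68],[0,0,0]]
  squeeze: 15

```text
time_s: 29.9
tcp_pos: [0.5477, -0.3342, 0.0035]
eef_rot: [-180.0, -0.0, -110.8]
contact_force: [-1.1, 2.2, 5.9]
gripper_width: 0.0321
gripper_force: 15.0
```

```bash
python3 go.py 480 -250 110 -140 480 0 130 -171.8
```

```text
t 29.9 tcp [ 547.7 -334.2    3.5] rot [-179.95   -0.   -110.79] w 32.1 f 15.0 F [-1.1  2.2  5.9] j6 -7
[480.0, -250.0, 110.0, -140.0] -> shift [ -54.7   93.2 -106.5] rz 0.51
[480.0, 0.0, 130.0, -171.8] -> shift [-288.4  182.  -126.5] rz 1.065
```

carry_out:
  deltas:
    - [0.1,[0,0,-50],[0,0,0]]
    - [0.1,[0,0,-100],[0,0,0]]
    - [0.1,[-55,93,-126],[0,0,0.51]]
    - [0.1,[-55,93,-126],[0,0,0.51]]
    - [0.1,[-55,93,-126],[0,0,0.51]]
    - [0.1,[-288,182,-126],[0,0,1.065]]
    - [0.1,[-288,182,-126],[0,0,1.065]]
    - [0.1,[-288,182,-126],[0,0,1.065]]
    - [0.1,[-288,182,-126],[0,0,1.065]]
    - [0.1,[-288,182,-126],[0,0,1.065]]
    - [0.1,[-288,182,-126],[0,0,1.065]]
    - [0.1,[-288,182,-126],[0,0,1.065]]

```text
time_s: 31.1
tcp_pos: [0.4798, 0.0026, 0.129]
eef_rot: [180.0, 0.1, -171.6]
contact_force: [-1.0, 0.3, -0.5]
gripper_width: 0.0318
gripper_force: 15.0
```

```bash
python3 go.py 471.8 270 90 -171.8
```

```text
t 31.1 tcp [479.8   2.6 129. ] rot [ 1.7998e+02  6.0000e-02 -1.7162e+02] w 31.8 f 15.0 F [-1.   0.3 -0.5] j6 -105
[471.8, 270.0, 90.0, -171.8] -> shift [-31.1 265.7  39. ] rz 0.003
```

carry_out:
  deltas:
    - [0.1,[-31,265,10],[0,0,0]]
    - [0.1,[-31,265,10],[0,0,0]]
    - [0.1,[-31,265,10],[0,0,0]]
    - [0.1,[-31,265,10],[0,0,0]]
    - [0.1,[-31,265,39],[0,0,0]]
    - [0.1,[-31,265,39],[0,0,0]]
    - [0.1,[-31,265,39],[0,0,0]]
    - [0.1,[-31,265,39],[0,0,0]]
    - [0.1,[-31,265,39],[0,0,0]]
    - [0.1,[-31,265,39],[0,0,0]]

```text
time_s: 32.1
tcp_pos: [0.4729, 0.2655, 0.0903]
eef_rot: [180.0, 0.0, -171.9]
contact_force: [0.2, -0.1, 0.3]
gripper_width: 0.032
gripper_force: 15.0
```

```bash
python3 go.py 471.8 270 12 -171.8
```

```text
t 32.1 tcp [472.9 265.5  90.3] rot [ 1.7998e+02  3.0000e-02 -1.7190e+02] w 32.0 f 15.0 F [ 0.2 -0.1  0.3] j6 -132
[471.8, 270.0, 12.0, -171.8] -> shift [ 0.4  4.6 78.3] rz -0.002
```

carry_out:
  deltas:
    - [0.1,[0.4,4.5,30],[0,0,0]]
    - [0.1,[0.4,4.5,60],[0,0,0]]
    - [0.1,[0.4,4.5,75],[0,0,0]]
    - [0.1,[0.4,4.5,78.4],[0,0,0]]
    - [0.1,[0.4,4.5,78.4],[0,0,0]]
    - [0.1,[0.4,4.5,78.4],[0,0,0]]

```text
time_s: 32.7
tcp_pos: [0.472, 0.2707, 0.0121]
eef_rot: [180.0, 0.1, -171.9]
contact_force: [0.3, 0.9, -0.4]
gripper_width: 0.0315
gripper_force: 15.0
```

```bash
python3 go.py 471.8 270 12 -171.8
```

```text
t 32.7 tcp [472.  270.7  12.1] rot [ 1.7996e+02  5.0000e-02 -1.7186e+02] w 31.5 f 15.0 F [ 0.3  0.9 -0.4] j6 -132
[471.8, 270.0, 12.0, -171.8] -> shift [ 0.3 -0.6  0.1] rz -0.001
```

carry_out:
  deltas:
    - [0.1,[0,-0.5,0.3],[0,0,0]]
    - [0.5,[0,-0.5,0.3],[0,0,0]]
    - [0.5,[0,-0.5,0.3],[0,0,0]]
    - [0.5,[0,-0.5,0.3],[0,0,0]]
    - [0.5,[0,-0.5,-40],[0,0,0]]
    - [0.5,[0,-0.5,-90],[0,0,0]]
    - [0.5,[0,-0.5,-110],[0,0,0]]
    - [0.5,[-20,-350,-110],[0,0,-0.7]]
    - [0.5,[-20,-350,-110],[0,0,-1.4]]
    - [0.5,[-20,-350,-110],[0,0,-1.4]]
    - [0.5,[-20,-350,-110],[0,0,-1.4]]
    - [0.5,[-20,-350,-110],[0,0,-1.4]]

```text
time_s: 33.9
tcp_pos: [0.5176, 0.0448, 0.1217]
eef_rot: [-180.0, 0.0, -132.2]
contact_force: [1.2, -0.8, 0.1]
gripper_width: 0.0443
gripper_force: 0.0
```

carry_out:
  deltas:
    - [0.6,[220,20,0],[0,0,0]]
    - [0.6,[220,20,0],[0,0,0]]
    - [0.6,[220,20,0],[0,0,0]]
    - [0.6,[220,20,0],[0,0,0]]
    - [0.6,[220,20,0],[0,0,0]]
    - [0.6,[220,20,0],[0,0,0]]
    - [0.6,[220,20,0],[0,0,0]]

```text
time_s: 34.6
tcp_pos: [0.3548, -0.1023, 0.1219]
eef_rot: [-179.9, 0.1, -132.6]
contact_force: [0.5, 0.1, 0.2]
gripper_width: 0.0528
gripper_force: 0.0
```

```bash
python3 go.py
python3 - <<'E'
from look import *
I=avg(8,"g"); c=[]
rep(I,"blue",(466,310,4),.004,50); rep(I,"teal",(461,349,15),.0155,22); rep(I,"orange",(487,66,4),.004,45);rep(I,"yellow",(491,106,13),.013,20);rep(I,"stick",(490,99,22),.022,16)
HUE["k"]=((0,0,0),(180,255,40)); rep(I,"k",(472,270,17),.0175,12,False)
for n in I:
  v=[int(x) for x in proj(n,(.465,.31,.01))]; c.append(I[n][0][v[1]-42:v[1]+42,v[0]-38:v[0]+38])
cv2.imwrite("pics/pl5.png",cv2.resize(np.hstack(c).clip(0,255).astype(np.uint8),None,fx=5,fy=5,interpolation=2)[...,::-1])
E
```

```text
t 34.6 tcp [ 354.8 -102.3  121.9] rot [-1.7993e+02  8.0000e-02 -1.3256e+02] w 52.8 f 0.0 F [0.5 0.1 0.2] j6 -58
blue top [466.3 310.3] rect [466.3 310.4] [ 89.9 164.4] 8.2
blue scene [465.8 308.8] rect [465.8 308.7] [ 96.7 169.1] 8.2
teal top [465.2 362.1] rect [465.5 363.5] [17.6 39.9] 77.6
teal scene [462.3 348.1] rect [462.2 348.2] [46.8 55.9] 83.2
orange top [487.5  66.9] rect [487.7  67. ] [163.9  90. ] 85.0
orange scene [486.6  64.7] rect [486.6  64.6] [169.8  97.1] 85.2
yellow top [475.3 109.1] rect [474.9 109. ] [56.4 21.9] 83.3
yellow scene [490.7 105.2] rect [490.6 105.3] [55.6 57.9] 85.0
stick top [492.1 100.3] rect [492.2 100.5] [33.3  9. ] 85.6
stick scene [490.9  98.3] rect [491.   98.3] [38.2 16.9] 85.9
k top [469.2 269.7] rect [469.  270.1] [21.5 34.8] 6.0
k scene [465.3 269.5] rect [465.3 269. ] [26.  35.4] 9.4
```

View pics/pl5.png

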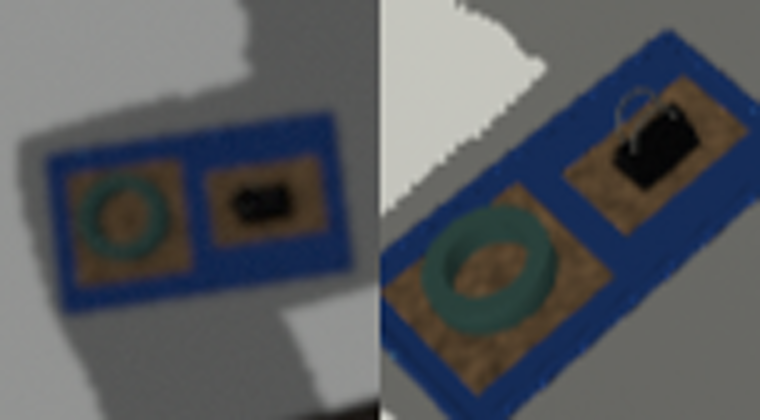

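The picture shows the tape flat on the square cork at top crop (123,217) and the clip standing lengthwise on the narrow one at (262,203). I'll measure both against the cork outlines in the same picture.

```bash
cat > rel.py <<'E'
from h import *
import sys
def run(tag):
  for n in("top","scene"):
    p=np.load("/tmp/%s_%s.npz"%(n,tag))["p"].astype(np.float32); v=proj(n,(.466,.31,.008)); w=50; u0,v0=int(v[0])-w,int(v[1])-w
    a=cv2.resize(p[v0:v0+2*w,u0:u0+2*w],None,fx=4,fy=4,interpolation=cv2.INTER_CUBIC).clip(0,255).astype(np.uint8)
    h=cv2.cvtColor(a,cv2.COLOR_RGB2HSV); b=cv2.inRange(h,(108,120,15),(130,255,255))
    def rect(m,z,lab,lo=900,hi=20000,inv=False):
        for c in cv2.findContours(m,0,1)[0]:
            if lo<cv2.contourArea(c)<hi:
                c=cv2.convexHull(c); q=rays(n,(c[:,0]+.5)/4-.5+[u0,v0],z).astype(np.float32)*1000; R=cv2.minAreaRect(q); M=cv2.moments(q.reshape(-1,1,2))
                if abs(R[0][0]-466)<40 and abs(R[0][1]-310)<80: print(n,lab,"rect",np.round(R[0],1),np.round(R[1],1),round(R[2],1),"cen",round(M["m10"]/M["m00"],1),round(M["m01"]/M["m00"],1))
    hull=np.zeros_like(b); c=max(cv2.findContours(b,0,1)[0],key=cv2.contourArea); cv2.fillConvexPoly(hull,cv2.convexHull(c),255)
    hull=cv2.erode(hull,np.ones((13,13)))
    cork=cv2.morphologyEx(hull&~b,cv2.MORPH_OPEN,np.ones((9,9))); rect(cork,.008,"cork")
    t=cv2.inRange(h,(65,60,15),(104,255,255)); rect(t,.0155,"tape")
    g=a.max(-1); k=((g<(35 if n=="top" else 25))&(hull>0)).astype(np.uint8)*255; rect(cv2.morphologyEx(k,cv2.MORPH_OPEN,np.ones((7,7))),.0175,"clip",400)
run(sys.argv[1])
E
python3 rel.py g
```

```text
top cork rect [460.7 349.3] [70.3 70.7] 7.8 cen 460.5 349.2
top cork rect [472.1 270.4] [48.7 70.4] 8.3 cen 472.2 270.3
top tape rect [462.9 349.8] [48.6 43.8] 75.5 cen 462.7 349.9
top clip rect [468.9 270. ] [19.7 32.4] 3.9 cen 469.3 269.7
scene cork rect [461.  348.9] [73.4 67.6] 8.0 cen 459.8 348.8
scene cork rect [471.3 269.7] [49.4 67.9] 8.4 cen 470.7 269.6
scene tape rect [462.5 348.3] [47.9 57.4] 82.1 cen 462.7 348.2
scene clip rect [465.1 269.4] [24.1 33. ] 8.9 cen 465.1 270.2
```

The tape is about 2.2 mm toward +x and the clip about 2.3 mm toward −x of their corks. I'll mend both, clip first.

```bash
python3 go.py 469.9 270.3 100 -171.8
```

```text
t 35.4 tcp [ 354.2 -102.2  121.4] rot [-180.      0.   -132.53] w 52.9 f 0.0 F [-0.1 -0.5  0.4] j6 -58
[469.9, 270.3, 100.0, -171.8] -> shift [-352.7  166.5   21.4] rz 0.685
```

carry_out:
  deltas:
    - [0.5,[-147,-9,0],[0,0,0.3]]
    - [0.5,[-147,-9,0],[0,0,0.5]]
    - [0.5,[-147,-9,0],[0,0,0.685]]
    - [0.5,[-353,166,21],[0,0,0.685]]
    - [0.5,[-353,166,21],[0,0,0.685]]
    - [0.5,[-353,166,21],[0,0,0.685]]
    - [0.5,[-353,166,21],[0,0,0.685]]
    - [0.5,[-353,166,21],[0,0,0.685]]
    - [0.5,[-353,166,21],[0,0,0.685]]
    - [0.5,[-353,166,21],[0,0,0.685]]
    - [0.5,[-353,166,21],[0,0,0.685]]
    - [0.5,[-353,166,21],[0,0,0.685]]

```text
time_s: 36.6
tcp_pos: [0.4702, 0.2693, 0.1002]
eef_rot: [-180.0, -0.0, -171.8]
contact_force: [0.2, 0.4, 0.1]
gripper_width: 0.044
gripper_force: 0.0
```

```bash
python3 go.py 469.9 270.3 13 -171.8
```

```text
t 36.6 tcp [470.2 269.3 100.2] rot [-1.7998e+02 -3.0000e-02 -1.7180e+02] w 44.0 f 0.0 F [0.2 0.4 0.1] j6 -132
[469.9, 270.3, 13.0, -171.8] -> shift [ 0.1  1.  87.2] rz -0.0
```

carry_out:
  deltas:
    - [0.5,[0,1,40],[0,0,0]]
    - [0.5,[0,1,75],[0,0,0]]
    - [0.5,[0,1,87.2],[0,0,0]]
    - [0.5,[0,1,87.2],[0,0,0]]
    - [0.1,[0,1,87.2],[0,0,0]]
    - [0.1,[0,1,87.2],[0,0,0]]
    - [0.1,[0,1,87.2],[0,0,0]]
    - [0.1,[0,1,82],[0,0,0]]
    - [0.1,[-2.3,1,82],[0,0,0]]
    - [0.1,[-2.3,1,82],[0,0,0]]
    - [0.1,[-2.3,1,87.3],[0,0,0]]
    - [0.1,[-2.3,1,87.3],[0,0,0]]

```text
time_s: 37.8
tcp_pos: [0.4732, 0.272, 0.0133]
eef_rot: [180.0, 0.1, -171.7]
contact_force: [1.1, -1.3, 4.5]
gripper_width: 0.0315
gripper_force: 15.0
```

carry_out:
  deltas:
    - [0.5,[0,0,0],[0,0,0]]
    - [0.5,[0,0,0],[0,0,0]]
    - [0.5,[0,0,0],[0,0,0]]
    - [0.5,[0,0,-45],[0,0,0]]
    - [0.5,[0,0,-90],[0,0,0]]
    - [0.5,[0,0,-110],[0,0,0]]
    - [0.8,[0,0,-110],[0,0,0]]

```text
time_s: 38.5
tcp_pos: [0.474, 0.273, 0.1265]
eef_rot: [179.8, 0.3, -171.7]
contact_force: [-0.4, -0.8, -0.2]
gripper_width: 0.0477
gripper_force: 0.0
```

```bash
python3 go.py 462.5 349.3 80 -82; grep -n . /dev/null
```

```text
t 38.5 tcp [474.  273.  126.5] rot [ 179.79    0.28 -171.75] w 47.7 f 0.0 F [-0.4 -0.8 -0.2] j6 -132
[462.5, 349.3, 80.0, -82.0] -> shift [ 0.4 77.2 46.5] rz -1.566
```

carry_out:
  deltas:
    - [0.9,[0,77,20],[0,0,-1.566]]
    - [0.9,[0,77,20],[0,0,-1.566]]
    - [0.9,[0,77,20],[0,0,-1.566]]
    - [0.9,[0,77,20],[0,0,-1.566]]
    - [0.9,[0,77,20],[0,0,-1.566]]
    - [0.9,[0,77,20],[0,0,-1.566]]
    - [0.9,[0,77,20],[0,0,-1.566]]
    - [0.9,[0,77,20],[0,0,-1.566]]
    - [0.9,[0,77,20],[0,0,-1.566]]
    - [0.9,[0,77,45],[0,0,-1.566]]
    - [0.9,[0,77,45],[0,0,-1.566]]
    - [0.9,[0,77,45],[0,0,-1.566]]

```text
time_s: 39.7
tcp_pos: [0.4608, 0.3468, 0.0763]
eef_rot: [179.9, -0.1, -82.0]
contact_force: [1.1, 0.7, -0.6]
gripper_width: 0.0787
gripper_force: 0.0
```

```bash
python3 go.py 462.3 349.3 13 -82 460.4 349.3 13 -82
```

```text
t 39.7 tcp [460.8 346.8  76.3] rot [ 1.7987e+02 -1.2000e-01 -8.2010e+01] w 78.7 f 0.0 F [ 1.1  0.7 -0.6] j6 -48
[462.3, 349.3, 13.0, -82.0] -> shift [-2.3 -1.8 63.3] rz -0.0
[460.4, 349.3, 13.0, -82.0] -> shift [-2.5  0.1 63.3] rz -0.0
```

carry_out:
  deltas:
    - [0.9,[-2.4,-1.8,40],[0,0,0]]
    - [0.9,[-2.4,-1.8,63],[0,0,0]]
    - [0.9,[-2.4,-1.8,63],[0,0,0]]
    - [0.2,[-2.4,-1.8,63],[0,0,0]]
    - [0.2,[-2.4,-1.8,63],[0,0,0]]
    - [0.2,[-2.4,-1.8,63],[0,0,0]]
    - [0.2,[-2.4,-1.8,63],[0,0,0]]
    - [0.2,[-2.4,-1.8,63],[0,0,0]]
    - [0.2,[-2.4,-1.8,58],[0,0,0]]
    - [0.2,[-2.4,0.3,58],[0,0,0]]
    - [0.2,[-2.4,0.3,58],[0,0,0]]
    - [0.2,[-2.4,0.3,58],[0,0,0]]

```text
time_s: 40.9
tcp_pos: [0.4608, 0.35, 0.02]
eef_rot: [180.0, -0.0, -82.0]
contact_force: [0.7, 0.7, -0.6]
gripper_width: 0.0486
gripper_force: 15.0
```

```bash
python3 go.py 460.3 349.3 13 -82
```

```text
t 40.9 tcp [460.8 350.   20. ] rot [179.99  -0.   -82.05] w 48.6 f 15.0 F [ 0.7  0.7 -0.6] j6 -49
[460.3, 349.3, 13.0, -82.0] -> shift [0.6 0.5 7. ] rz -0.001
```

carry_out:
  deltas:
    - [0.2,[0,0.5,4.8],[0,0,0]]
    - [0.2,[0,0.5,4.8],[0,0,0]]
    - [0.9,[0,0.5,4.8],[0,0,0]]
    - [0.9,[0,0.5,4.8],[0,0,0]]
    - [0.9,[0,0.5,4.8],[0,0,0]]
    - [0.9,[0,0.5,4.8],[0,0,0]]
    - [0.9,[0,0.5,-40],[0,0,0]]
    - [0.9,[0,0.5,-90],[0,0,0]]
    - [0.9,[0,0.5,-110],[0,0,0]]
    - [0.6,[440,60,-110],[0,0,0]]
    - [0.6,[440,60,-110],[0,0,0]]
    - [0.6,[440,60,-110],[0,0,0]]

```text
time_s: 42.1
tcp_pos: [0.4606, 0.1985, 0.1302]
eef_rot: [-180.0, 0.0, -82.0]
contact_force: [1.5, -0.9, 1.2]
gripper_width: 0.0606
gripper_force: 0.0
```

carry_out:
  deltas:
    - [0.6,[330,0,0],[0,0,0]]
    - [0.6,[330,0,0],[0,0,0]]
    - [0.6,[330,0,0],[0,0,0]]
    - [0.6,[330,0,0],[0,0,0]]
    - [0.6,[330,0,0],[0,0,0]]
    - [0.6,[330,0,0],[0,0,0]]
    - [0.6,[330,0,0],[0,0,0]]
    - [0.6,[330,0,0],[0,0,0]]
    - [0.6,[330,0,0],[0,0,0]]
    - [0.6,[330,0,0],[0,0,0]]
    - [0.6,[330,0,0],[0,0,0]]
    - [0.6,[330,0,0],[0,0,0]]

```text
time_s: 43.3
tcp_pos: [0.5068, -0.1259, 0.1302]
eef_rot: [-180.0, 0.0, -82.0]
contact_force: [0.1, 0.1, 0.3]
gripper_width: 0.0524
gripper_force: 0.0
```

```bash
python3 go.py
python3 - <<'E'
from look import *
I=avg(8,"h"); c=[]
rep(I,"orange",(487,66,4),.004,45);rep(I,"yellow",(491,106,13),.013,20);rep(I,"stick",(490,99,22),.022,16)
rep(I,"green",(437,-225,5),.005,20); rep(I,"pink",(443,-126,7),.0075,20)
for n in I:
  v=[int(x) for x in proj(n,(.475,.19,.01))]; c.append(I[n][0][v[1]-75:v[1]+75,v[0]-80:v[0]+80])
cv2.imwrite("pics/pl6.png",cv2.resize(np.hstack(c).clip(0,255).astype(np.uint8),None,fx=2.5,fy=2.5,interpolation=2)[...,::-1])
E
python3 rel.py h
```

```text
t 43.3 tcp [ 506.8 -125.9  130.2] rot [-179.98    0.    -81.96] w 52.4 f 0.0 F [0.1 0.1 0.3] j6 0
orange top [482.4  14.3] rect [484.6  15.1] [58.5 92.3] 86.4
orange scene [486.6  64.9] rect [486.5  64.8] [169.7  96.8] 85.0
yellow top none
yellow scene [490.7 105.1] rect [490.6 105.3] [55.7 57.7] 85.1
stick top none
stick scene [490.9  98.3] rect [491.   98.3] [38.2 16.9] 85.9
green top [ 437.5 -224.5] rect [ 437.9 -223.7] [47.3 46.7] 89.3
green scene [ 436.2 -226.7] rect [ 436.3 -226.5] [54.4 57.4] 0.5
pink top [ 440.4 -116.6] rect [ 440.2 -114.5] [48.1 25.4] 28.2
pink scene [ 442.8 -127.3] rect [ 442.7 -127.1] [49.4 61.8] 43.2
top cork rect [470.  283.9] [48.9 44.8] 4.6 cen 470.9 284.4
top cork rect [460.7 349.3] [70.7 70.8] 7.8 cen 460.5 349.0
top tape rect [462.5 349.2] [46.2 45.9] 18.0 cen 462.3 349.2
top clip rect [470.1 274.3] [18.9 25.3] 2.4 cen 470.6 273.9
scene cork rect [460.8 348.8] [73.  67.5] 8.2 cen 459.8 348.7
scene cork rect [471.6 269.7] [50.1 67.9] 8.1 cen 470.8 269.6
scene tape rect [462.3 347.6] [47.9 57.7] 83.4 cen 462.3 347.7
scene clip rect [466.7 271.7] [23.4 32.1] 11.2 cen 466.7 272.1
```

View pics/pl6.png

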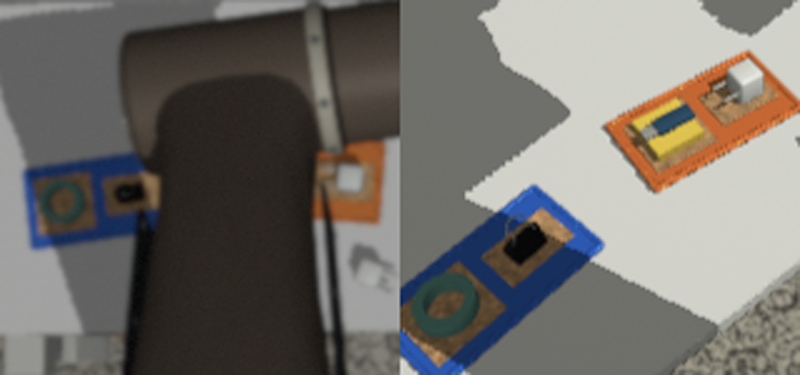

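All the pieces stand in place, and the spares' green and pink readings are unchanged. The arm hides part of the top view, so I'll move it clear for one last measurement.

carry_out:
  deltas:
    - [0.6,[250,-10,-20],[0,0,0]]
    - [0.6,[250,-10,-20],[0,0,0]]
    - [0.6,[250,-10,-20],[0,0,0]]
    - [0.6,[250,-10,-20],[0,0,0]]
    - [0.6,[250,-10,-20],[0,0,0]]
    - [0.6,[250,-10,-20],[0,0,0]]
    - [0.6,[250,-10,-20],[0,0,0]]
    - [0.6,[250,-10,-20],[0,0,0]]

```text
time_s: 44.9
tcp_pos: [0.5508, -0.3725, 0.1496]
eef_rot: [180.0, 0.0, -82.1]
contact_force: [-0.4, 0.6, 0.4]
gripper_width: 0.0524
gripper_force: 0.0
```

```bash
python3 go.py
python3 - <<'E'
from look import *
I=avg(8,"i"); c=[]
rep(I,"orange",(487,66,4),.004,45);rep(I,"stick",(490,99,22),.022,16)
P=pts("top",I["top"][1])*1000; m=(abs(P[...,0]-483)<45)&(abs(P[...,1]-20)<40)&(P[...,2]>30); print("charger",P[m].mean(0).round(1))
for n in I:
  v=[int(x) for x in proj(n,(.468,.3,.01))]; c.append(I[n][0][v[1]-40:v[1]+40,v[0]-42:v[0]+42])
cv2.imwrite("pics/pl7.png",cv2.resize(np.hstack(c).clip(0,255).astype(np.uint8),None,fx=4.7,fy=4.7,interpolation=2)[...,::-1])
E
python3 rel.py i
```

```text
t 44.9 tcp [ 550.8 -372.5  149.6] rot [ 1.7996e+02  3.0000e-02 -8.2060e+01] w 52.4 f 0.0 F [-0.4  0.6  0.4] j6 25
orange top [487.7  67.3] rect [487.9  67.5] [162.8  88.5] 85.1
orange scene [486.5  65.1] rect [486.5  64.9] [169.3  96.5] 84.8
stick top [492.  100.1] rect [491.8 100.6] [32.9  8.6] 89.3
stick scene [490.9  98.3] rect [491.   98.3] [38.2 16.9] 85.9
charger [483.6  18.9  38.4]
top cork rect [460.4 349.1] [71.2 71.7] 8.3 cen 460.4 349.0
top cork rect [472. 270.] [49. 70.] 8.7 cen 472.1 269.8
top tape rect [463.2 349. ] [47.  44.9] 79.2 cen 463.1 349.5
top clip rect [470.5 271.5] [17.1 29.4] 2.2 cen 470.7 271.5
scene cork rect [460.6 348.8] [72.6 67.6] 8.0 cen 459.7 348.7
scene cork rect [471.6 269.6] [50.1 67.8] 8.1 cen 470.8 269.5
scene tape rect [462.4 347.8] [48.3 57.6] 85.3 cen 462.5 347.8
scene clip rect [466.6 271.3] [22.8 32.1] 12.7 cen 466.6 271.9
```

View pics/pl7.png

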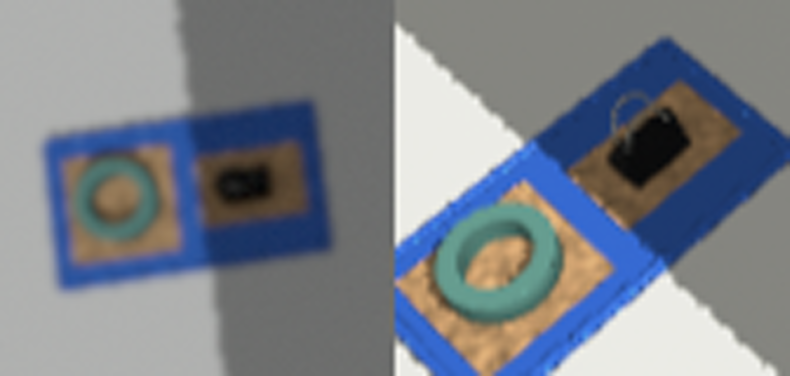

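The tape still reads about 2.3 mm toward +x in both views, because the robot and camera frames differ there. The clip is within about 2 mm. I'll give the tape one more nudge.

```bash
python3 go.py 460 0 140 -82 460.3 349.3 90 -82
```

```text
t 45.7 tcp [ 551.2 -373.1  150. ] rot [180.    -0.   -82.05] w 52.6 f 0.0 F [-0.4  0.1  0. ] j6 25
[460.0, 0.0, 140.0, -82.0] -> shift [-382.1   38.7   10. ] rz -0.001
[460.3, 349.3, 90.0, -82.0] -> shift [-728.    -9.9   60. ] rz -0.001
```

carry_out:
  deltas:
    - [0.9,[-382,39,10],[0,0,0]]
    - [0.9,[-382,39,10],[0,0,0]]
    - [0.9,[-382,39,10],[0,0,0]]
    - [0.9,[-382,39,10],[0,0,0]]
    - [0.9,[-382,39,10],[0,0,0]]
    - [0.9,[-382,39,10],[0,0,0]]
    - [0.9,[-382,39,10],[0,0,0]]
    - [0.9,[-728,-10,30],[0,0,0]]
    - [0.9,[-728,-10,30],[0,0,0]]
    - [0.9,[-728,-10,30],[0,0,0]]
    - [0.9,[-728,-10,30],[0,0,0]]
    - [0.9,[-728,-10,30],[0,0,0]]

```text
time_s: 46.9
tcp_pos: [0.4626, 0.2185, 0.1277]
eef_rot: [-180.0, 0.0, -82.0]
contact_force: [1.2, -0.3, 0.2]
gripper_width: 0.0788
gripper_force: 0.0
```

```bash
python3 go.py 460.3 349.3 80 -82
```

```text
t 46.9 tcp [462.6 218.5 127.7] rot [-1.7995e+02  3.0000e-02 -8.2030e+01] w 78.8 f 0.0 F [ 1.2 -0.3  0.2] j6 -39
[460.3, 349.3, 80.0, -82.0] -> shift [-129.8  -15.8   47.7] rz -0.001
```

carry_out:
  deltas:
    - [0.9,[-123,-16,10],[0,0,0]]
    - [0.9,[-123,-16,10],[0,0,0]]
    - [0.9,[-123,-16,10],[0,0,0]]
    - [0.9,[-123,-16,47],[0,0,0]]
    - [0.9,[-123,-16,47],[0,0,0]]
    - [0.9,[-123,-16,47],[0,0,0]]
    - [0.9,[-123,-16,47],[0,0,0]]

```text
time_s: 47.6
tcp_pos: [0.4625, 0.3402, 0.0818]
eef_rot: [-179.9, 0.0, -82.1]
contact_force: [0.0, 0.4, -0.1]
gripper_width: 0.0787
gripper_force: 0.0
```

```bash
python3 go.py 460.3 349.3 14 -82 458 349.3 14 -82
```

```text
t 47.6 tcp [462.5 340.2  81.8] rot [-1.7993e+02  4.0000e-02 -8.2070e+01] w 78.7 f 0.0 F [ 0.   0.4 -0.1] j6 -48
[460.3, 349.3, 14.0, -82.0] -> shift [-9.3  1.  67.8] rz -0.001
[458.0, 349.3, 14.0, -82.0] -> shift [-9.6  3.3 67.8] rz -0.001
```

carry_out:
  deltas:
    - [0.9,[-9.5,1,40],[0,0,0]]
    - [0.9,[-9.5,1,67],[0,0,0]]
    - [0.9,[-9.5,1,67],[0,0,0]]
    - [0.2,[-9.5,1,67],[0,0,0]]
    - [0.2,[-9.5,1,67],[0,0,0]]
    - [0.2,[-9.5,1,67],[0,0,0]]
    - [0.2,[-9.5,1,67],[0,0,0]]
    - [0.2,[-9.5,1,67],[0,0,0]]
    - [0.2,[-9.5,1,62],[0,0,0]]
    - [0.2,[-9.5,3.3,62],[0,0,0]]
    - [0.2,[-9.5,3.3,62],[0,0,0]]
    - [0.2,[-9.5,3.3,62],[0,0,0]]

```text
time_s: 48.8
tcp_pos: [0.457, 0.3492, 0.0182]
eef_rot: [180.0, -0.0, -82.0]
contact_force: [1.3, -1.1, -0.3]
gripper_width: 0.049
gripper_force: 15.0
```

```bash
python3 go.py 458 349.3 15 -82
```

```text
t 48.8 tcp [457.  349.2  18.2] rot [ 1.7998e+02 -1.0000e-02 -8.2040e+01] w 49.0 f 15.0 F [ 1.3 -1.1 -0.3] j6 -49
[458.0, 349.3, 15.0, -82.0] -> shift [ 0.  -1.   3.2] rz -0.001
```

carry_out:
  deltas:
    - [0.2,[0,-0.8,4.8],[0,0,0]]
    - [0.2,[0,-0.8,4.8],[0,0,0]]
    - [0.9,[0,-0.8,4.8],[0,0,0]]
    - [0.9,[0,-0.8,4.8],[0,0,0]]
    - [0.9,[0,-0.8,4.8],[0,0,0]]
    - [0.9,[0,-0.8,4.8],[0,0,0]]
    - [0.9,[0,-0.8,-40],[0,0,0]]
    - [0.9,[0,-0.8,-90],[0,0,0]]
    - [0.9,[0,-0.8,-120],[0,0,0]]
    - [0.6,[440,60,-120],[0,0,0]]
    - [0.6,[440,60,-120],[0,0,0]]
    - [0.6,[440,60,-120],[0,0,0]]

```text
time_s: 50.0
tcp_pos: [0.4578, 0.198, 0.1385]
eef_rot: [-180.0, 0.0, -82.0]
contact_force: [1.9, -0.9, -0.1]
gripper_width: 0.0606
gripper_force: 0.0
```

carry_out:
  deltas:
    - [0.6,[330,0,0],[0,0,0]]
    - [0.6,[330,0,0],[0,0,0]]
    - [0.6,[330,0,0],[0,0,0]]
    - [0.6,[330,0,0],[0,0,0]]
    - [0.6,[330,0,0],[0,0,0]]
    - [0.6,[330,0,0],[0,0,0]]
    - [0.6,[330,0,0],[0,0,0]]
    - [0.6,[570,-10,0],[0,0,0]]
    - [0.6,[570,-10,0],[0,0,0]]
    - [0.6,[570,-10,0],[0,0,0]]
    - [0.6,[570,-10,0],[0,0,0]]
    - [0.6,[570,-10,0],[0,0,0]]

```text
time_s: 51.2
tcp_pos: [0.5469, -0.3665, 0.138]
eef_rot: [180.0, -0.0, -82.1]
contact_force: [1.5, -0.4, -0.0]
gripper_width: 0.0527
gripper_force: 0.0
```

carry_out:
  deltas:
    - [0.6,[0,0,0],[0,0,0]]
    - [0.6,[0,0,0],[0,0,0]]
    - [0.6,[0,0,0],[0,0,0]]

```text
time_s: 51.5
tcp_pos: [0.5467, -0.3631, 0.1381]
eef_rot: [180.0, 0.0, -82.0]
contact_force: [0.4, 0.9, -0.4]
gripper_width: 0.0527
gripper_force: 0.0
```

```bash
python3 go.py
python3 - <<'E'
from look import *
I=avg(8,"j"); c=[]
rep(I,"yellow",(491,106,13),.013,20);rep(I,"stick",(490,99,22),.022,16)
for n in I:
  v=[int(x) for x in proj(n,(.475,.19,.01))]; c.append(I[n][0][v[1]-75:v[1]+75,v[0]-80:v[0]+80])
cv2.imwrite("pics/pl8.png",cv2.resize(np.hstack(c).clip(0,255).astype(np.uint8),None,fx=2.5,fy=2.5,interpolation=2)[...,::-1])
E
python3 rel.py j
```

```text
t 51.5 tcp [ 546.7 -363.1  138.1] rot [ 1.7997e+02  3.0000e-02 -8.2050e+01] w 52.7 f 0.0 F [ 0.4  0.9 -0.4] j6 25
yellow top [475.  108.8] rect [474.6 108.9] [55.9 21.4] 83.7
yellow scene [491.  105.1] rect [490.9 105. ] [55.8 58.2] 85.6
stick top [492.  100.1] rect [491.8 100.6] [32.9  8.6] 89.3
stick scene [490.9  98.3] rect [491.   98.3] [38.2 16.9] 85.9
top cork rect [460.6 348.9] [71.5 71.6] 7.8 cen 460.4 349.0
top cork rect [472.1 269.5] [49.1 69.1] 8.5 cen 472.2 269.6
top tape rect [460.7 348.5] [47.3 45.2] 72.9 cen 460.5 349.0
top clip rect [470.2 271.5] [17.5 29.4] 2.2 cen 470.6 271.5
scene cork rect [459.2 348.6] [69.9 67.6] 8.1 cen 459.0 348.5
scene cork rect [471.6 269.6] [50.2 67.8] 7.9 cen 470.8 269.6
scene tape rect [459.7 347.4] [48.4 57.5] 83.1 cen 459.6 347.4
scene clip rect [466.6 271.3] [22.8 32.1] 12.7 cen 466.6 271.9
```

View pics/pl8.png

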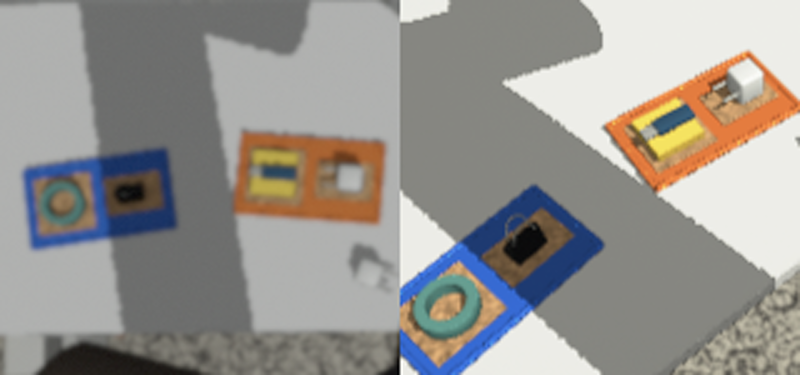

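The picture shows both kits complete. The tape is now centred to within about 1 mm, the clip to within about 2 mm, and the arm is clear of everything. I'm handing in.

```bash
python3 -c "
from plant import r; print(r.close_job())"
```

```text
the job is handed in; nothing more can be done
None
```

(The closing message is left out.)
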